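Shake cheese samples over a drying tray and snap its covers shut

TASK

Swing any wire cover that hangs over the drying tray out of the way, lift the steel shaker by its handle and shake the cheese samples out of its spout evenly over the tray: all of them lying in the tray, none on top of another, and at least one in each of the six cells; put any stray one right. Then swing both covers over and press them down until the catches snap and hold them fully shut, with the empty shaker set back upright on the middle of its round mat. Leave the stamp, the brush and the jar where they are.

Things in the scene. Friction and masses are not known exactly. Their poses are not given: they have to be found in the camera images.
- tray: fixed aluminium drying tray, 140 (x) x 316 (y) x 30 mm high, walls and floor 4 mm. Origin: centre of its underside; its -x long side, with the two catches, faces the robot. A full-height wall at y = 0 parts the left (+y) and right bays; ribs 6 mm high above the floor split each bay into three cells of 132 (x) x 48 (y) mm, centred at y = 128.7, 78, 27.3, -27.3, -78, -128.7 mm
- cover_left (a joint): hinge angle (rad) of the stiff wire cover of the left bay, hinged on the tray's +y end wall: 0 = shut, held by the catch; about 0.1 = resting on the spring catch, not snapped in; 1.57 = upright; up to 2.05 = leaning outwards. It stays where it is left; 5 to 10 N down on its tab snap it in. 155 mm from hinge to free edge, 138 mm wide (along the tray's x), 4 mm thick
- cover_left_hinge (a point): middle of the hinge line of the left cover, on the tray's +y end, 158 mm from the tray's centre and 35 mm above its underside; turns with the cover: its own -x axis points along the cover to the free edge, its z axis out of the upper face (upwards when shut)
- cover_left_tab (a point): top of the black thumb tab (36 mm along the edge, sticking out 21 mm) on the side edge of the left cover towards the robot, 125 mm from the hinge line, right above the catch when shut; axes as the hinge point's
- cover_right (a joint): hinge angle (rad) of the stiff wire cover of the right bay, hinged on the tray's -y end wall: 0 = shut, held by the catch; about 0.1 = resting on the spring catch, not snapped in; 1.57 = upright; up to 2.05 = leaning outwards. It stays where it is left; 5 to 10 N down on its tab snap it in. 155 mm from hinge to free edge, 138 mm wide (along the tray's x), 4 mm thick
- cover_right_hinge (a point): middle of the hinge line of the right cover, on the tray's -y end, 158 mm from the tray's centre and 35 mm above its underside; turns with the cover: its own -x axis points along the cover to the free edge, its z axis out of the upper face (upwards when shut)
- cover_right_tab (a point): top of the black thumb tab (36 mm along the edge, sticking out 21 mm) on the side edge of the right cover towards the robot, 125 mm from the hinge line, right above the catch when shut; axes as the hinge point's
- mat: fixed round black rubber mat on the table, 150 mm across, 4 mm thick, on which the shaker stands; origin: centre of its underside
- shaker: loose open-topped steel scoop 122 (x) x 50 (y) x 34 mm, walls 3 mm, inside 44 mm wide; its -x end is open, the spout, floor ending at x = -66. Over its middle a bridge (top at z = 41) carries a flat white grip 20 (x) x 30 (y) mm, z = 41 to 91, with a 26 x 32 mm cap up to 95. Origin: centre of the underside, below the grip. 0.2 kg. Tipped 10 to 25 degrees and shaken, it lets pieces out
- chunk1: dry hard-cheese sample chunk, 18 x 16 x 15 mm, about 10 g, in the shaker at the start; may be absent (None); origin: its centre
- chunk2: dry hard-cheese sample chunk, 18 x 16 x 15 mm, about 10 g, in the shaker at the start; may be absent (None); origin: its centre
- chunk3: dry hard-cheese sample chunk, 18 x 16 x 15 mm, about 10 g, in the shaker at the start; may be absent (None); origin: its centre
- chunk4: dry hard-cheese sample chunk, 18 x 16 x 15 mm, about 10 g, in the shaker at the start; may be absent (None); origin: its centre
- chunk5: dry hard-cheese sample chunk, 18 x 16 x 15 mm, about 10 g, in the shaker at the start; may be absent (None); origin: its centre
- chunk6: dry hard-cheese sample chunk, 18 x 16 x 15 mm, about 10 g, in the shaker at the start; may be absent (None); origin: its centre
- chunk7: dry hard-cheese sample chunk, 18 x 16 x 15 mm, about 10 g, in the shaker at the start; may be absent (None); origin: its centre
- chunk8: dry hard-cheese sample chunk, 18 x 16 x 15 mm, about 10 g, in the shaker at the start; may be absent (None); origin: its centre
- chunk9: dry hard-cheese sample chunk, 18 x 16 x 15 mm, about 10 g, in the shaker at the start; may be absent (None); origin: its centre
- chunk10: dry hard-cheese sample chunk, 18 x 16 x 15 mm, about 10 g, in the shaker at the start; may be absent (None); origin: its centre
- stamp: marking stamp, round dark foot 90 mm across with a white handle 100 mm high, a bystander; origin: centre of its underside
- brush: hand brush 170 mm long lying on the table, a bystander
- jar: closed glass jar 64 mm across, 90 mm high, a bystander; origin: centre of its underside
Not all that is in view belongs to the job. What is shaped like the shaker but blue or green is not meant.

How it is judged:
On the way, in this order (a step that is already met when the one before it is completed fails the run):
1. the shaker is held above the tray (x of shaker in the frame of tray between -0.15 and 0.17 m and y of shaker in the frame of tray between -0.18 and 0.18 m and z of shaker in the frame of tray between 0.02 and 0.3 m), for 0.1 s.
2. every sample lies flat in the tray and every cell has at least one (x of chunk1 in the frame of tray between -0.067 and 0.067 m and y of chunk1 in the frame of tray between -0.155 and 0.155 m and z of chunk1 in the frame of tray between 0 and 0.021 m and x of chunk2 in the frame of tray between -0.067 and 0.067 m and y of chunk2 in the frame of tray between -0.155 and 0.155 m and z of chunk2 in the frame of tray between 0 and 0.021 m and x of chunk3 in the frame of tray between -0.067 and 0.067 m and y of chunk3 in the frame of tray between -0.155 and 0.155 m and z of chunk3 in the frame of tray between 0 and 0.021 m and x of chunk4 in the frame of tray between -0.067 and 0.067 m and y of chunk4 in the frame of tray between -0.155 and 0.155 m and z of chunk4 in the frame of tray between 0 and 0.021 m and x of chunk5 in the frame of tray between -0.067 and 0.067 m and y of chunk5 in the frame of tray between -0.155 and 0.155 m and z of chunk5 in the frame of tray between 0 and 0.021 m and x of chunk6 in the frame of tray between -0.067 and 0.067 m and y of chunk6 in the frame of tray between -0.155 and 0.155 m and z of chunk6 in the frame of tray between 0 and 0.021 m and x of chunk7 in the frame of tray between -0.067 and 0.067 m and y of chunk7 in the frame of tray between -0.155 and 0.155 m and z of chunk7 in the frame of tray between 0 and 0.021 m and x of chunk8 in the frame of tray between -0.067 and 0.067 m and y of chunk8 in the frame of tray between -0.155 and 0.155 m and z of chunk8 in the frame of tray between 0 and 0.021 m and x of chunk9 in the frame of tray between -0.067 and 0.067 m and y of chunk9 in the frame of tray between -0.155 and 0.155 m and z of chunk9 in the frame of tray between 0 and 0.021 m and x of chunk10 in the frame of tray between -0.067 and 0.067 m and y of chunk10 in the frame of tray between -0.155 and 0.155 m and z of chunk10 in the frame of tray between 0 and 0.021 m and (y of chunk1 in the frame of tray between 0.103333 and 0.154 m or y of chunk2 in the frame of tray between 0.103333 and 0.154 m or y of chunk3 in the frame of tray between 0.103333 and 0.154 m or y of chunk4 in the frame of tray between 0.103333 and 0.154 m or y of chunk5 in the frame of tray between 0.103333 and 0.154 m or y of chunk6 in the frame of tray between 0.103333 and 0.154 m or y of chunk7 in the frame of tray between 0.103333 and 0.154 m or y of chunk8 in the frame of tray between 0.103333 and 0.154 m or y of chunk9 in the frame of tray between 0.103333 and 0.154 m or y of chunk10 in the frame of tray between 0.103333 and 0.154 m) and (y of chunk1 in the frame of tray between 0.0526667 and 0.103333 m or y of chunk2 in the frame of tray between 0.0526667 and 0.103333 m or y of chunk3 in the frame of tray between 0.0526667 and 0.103333 m or y of chunk4 in the frame of tray between 0.0526667 and 0.103333 m or y of chunk5 in the frame of tray between 0.0526667 and 0.103333 m or y of chunk6 in the frame of tray between 0.0526667 and 0.103333 m or y of chunk7 in the frame of tray between 0.0526667 and 0.103333 m or y of chunk8 in the frame of tray between 0.0526667 and 0.103333 m or y of chunk9 in the frame of tray between 0.0526667 and 0.103333 m or y of chunk10 in the frame of tray between 0.0526667 and 0.103333 m) and (y of chunk1 in the frame of tray between 0.002 and 0.0526667 m or y of chunk2 in the frame of tray between 0.002 and 0.0526667 m or y of chunk3 in the frame of tray between 0.002 and 0.0526667 m or y of chunk4 in the frame of tray between 0.002 and 0.0526667 m or y of chunk5 in the frame of tray between 0.002 and 0.0526667 m or y of chunk6 in the frame of tray between 0.002 and 0.0526667 m or y of chunk7 in the frame of tray between 0.002 and 0.0526667 m or y of chunk8 in the frame of tray between 0.002 and 0.0526667 m or y of chunk9 in the frame of tray between 0.002 and 0.0526667 m or y of chunk10 in the frame of tray between 0.002 and 0.0526667 m) and (y of chunk1 in the frame of tray between -0.0526667 and -0.002 m or y of chunk2 in the frame of tray between -0.0526667 and -0.002 m or y of chunk3 in the frame of tray between -0.0526667 and -0.002 m or y of chunk4 in the frame of tray between -0.0526667 and -0.002 m or y of chunk5 in the frame of tray between -0.0526667 and -0.002 m or y of chunk6 in the frame of tray between -0.0526667 and -0.002 m or y of chunk7 in the frame of tray between -0.0526667 and -0.002 m or y of chunk8 in the frame of tray between -0.0526667 and -0.002 m or y of chunk9 in the frame of tray between -0.0526667 and -0.002 m or y of chunk10 in the frame of tray between -0.0526667 and -0.002 m) and (y of chunk1 in the frame of tray between -0.103333 and -0.0526667 m or y of chunk2 in the frame of tray between -0.103333 and -0.0526667 m or y of chunk3 in the frame of tray between -0.103333 and -0.0526667 m or y of chunk4 in the frame of tray between -0.103333 and -0.0526667 m or y of chunk5 in the frame of tray between -0.103333 and -0.0526667 m or y of chunk6 in the frame of tray between -0.103333 and -0.0526667 m or y of chunk7 in the frame of tray between -0.103333 and -0.0526667 m or y of chunk8 in the frame of tray between -0.103333 and -0.0526667 m or y of chunk9 in the frame of tray between -0.103333 and -0.0526667 m or y of chunk10 in the frame of tray between -0.103333 and -0.0526667 m) and (y of chunk1 in the frame of tray between -0.154 and -0.103333 m or y of chunk2 in the frame of tray between -0.154 and -0.103333 m or y of chunk3 in the frame of tray between -0.154 and -0.103333 m or y of chunk4 in the frame of tray between -0.154 and -0.103333 m or y of chunk5 in the frame of tray between -0.154 and -0.103333 m or y of chunk6 in the frame of tray between -0.154 and -0.103333 m or y of chunk7 in the frame of tray between -0.154 and -0.103333 m or y of chunk8 in the frame of tray between -0.154 and -0.103333 m or y of chunk9 in the frame of tray between -0.154 and -0.103333 m or y of chunk10 in the frame of tray between -0.154 and -0.103333 m)), for 0.3 s.
3. both covers are snapped shut (value of joint each of cover_left, cover_right below 0.035 rad), for 0.3 s.
At the end, for the whole second after the job is handed in: Every sample's centre is inside the tray walls and at most 21 mm above its underside (none on another), each of the six cells holds one or more, both covers read under 0.035 rad, and the shaker stands upright (0.1 rad), at rest, its centre within 40 mm of the mat's (all of step 2 and all of step 3 and horizontal distance between shaker and mat below 0.04 m and angle between shaker's own z axis and vertical below 0.1 rad and height (world z) of shaker below 0.01 m and linear speed of shaker below 0.02 m/s); the robot touches nothing.
It fails at once if the stamp is displaced by more than 40 mm (distance of stamp from where it was at the start of the episode above 0.04 m).
It fails at once if the brush is displaced by more than 40 mm (distance of brush from where it was at the start of the episode above 0.04 m).
It fails at once if the jar is displaced by more than 40 mm (distance of jar from where it was at the start of the episode above 0.04 m).
Of chunk1, chunk2, chunk3, chunk4, chunk5, chunk6, chunk7, chunk8, chunk9, chunk10 only 7 to 10 are there at a start; the rules pass over those that are not, and their reading is None.
At some moment in a run one of shaker may be knocked a few centimetres aside while the robot is not near it.
Once in a run the grip may slacken for a moment while it holds something.
It also fails if it takes over 208 s, if anything falls off the work surface, if the arm or the gripper's body presses on something with over 40 N, if the wrist force passes 120 N, or if a joint passes its speed limit or range.

ROBOT

A 7-joint arm with a two-finger parallel gripper is mounted at the origin on the work surface. World frame = base frame: x ahead of the robot, y to its left, z up, the work surface at z = 0. Lengths are in m, angles in rad, forces in N, time in s.
With the tool pointing down it reaches from about 0.425 to 0.925 m from the base axis. Payload 6.8 kg.
Tool frame: the origin (TCP) lies midway between the tips of the shut fingers; the grasp point (between the pads) lies 19 mm behind it (bot.hold_point_z is the distance from the TCP to the grasp point, in m); z points along the fingers, y is the line along which they close (so a half turn about z gives the same grasp; the last joint's range is limited). The gripper opens to 85 mm and grips with 20 to 120 N. Pads are 22 mm wide; open, the fingers measure 114 mm over their backs; the gripper's body (76 mm by 85 mm) begins 54 mm behind the grasp point. The pads swing forward as they close: fully open they stand 13 mm farther back than shut.
Start: joints at [1.203, 0.477, 0.022, 1.555, -0.011, 1.109, -0.083], TCP at [0.173, -0.652, 0.231] pointing down, gripper open.
Joint ranges: [-2.96, 2.96], [-0.34, 2.1], [-1.41, 1.46], [0.24, 2.44], [-1.37, 4.51], [0.17, 1.92], [-2.96, 2.96]. Speed limits (rad/s): [2.39, 2.39, 3.14, 3.14, 3.14, 3.14, 3.14].

INTERFACE

Orientations are given as a unit quaternion [w, x, y, z].
In Python, from station import bot gives the robot as it stands. The module is installed in compiled form; this text tells all that it offers.
- The arm moves only by the tool step_arm, never from a script. Its argument "increments" is a list that holds one entry, the list of rows, each a list of 7 numbers: the opening, from -1 (shut) to 1 (fully open), then the shift along the tool's x, y, z in mm, then the turn, a rotation vector about the tool's x, y, z in degrees. In form: [[[grip, x, y, z, ax, ay, az], ...]]. A call has 1 to 10 rows; each row is the pose to reach, as a shift and turn from the pose commanded when the call began, along the tool's axes at that moment; what a row does not reach only later rows make up. A row lasts 1/12 s, in which the tool goes at most 41.7 mm and 7.16 degrees, less where a joint would pass 70% of its speed; a pose out of reach is approached as far as the arm can. A call with a gripper value outside its range is refused whole. The fingers move at their own pace and stop on an object; "force" is the grip in N (left out, the last holds). Time passes only in rows, so rows that repeat a pose let the fingers close. It gives the time, the measured TCP pose, the force, the opening and the grip force at its end, in the units of the state.
- bot.get_obs(): the state, without advancing time (a new reading comes with each control period).
- bot.read_camera(name): name is "side" or "top" or "wrist"; returns a dict with "image" (400x640x3 uint8, red, green, blue), "camera_matrix" (3x3 intrinsics, pixels), "dist" ([k1, k2, p1, p2, k3] as OpenCV has them; the pictures are not rectified), "R" (3x3) and "t" (3): a world point X has camera coordinates R X + t. Camera axes: x right, y down, z forward; pixel columns grow to the right and rows downward; lengths in m; the calibration is good to about 2 mm. A picture is of the moment at which its call begins. There is no depth.
- bot.hand_in(): hands the job in; it is judged then, once.
The state is a dict: "t": time; "q": joint angles; "joint_vel": joint speeds; "joint_torque": joint torques, N m; "eef_pos": TCP position; "tool_rot": TCP orientation; "contact_force": force on the tool from outside, world axes, zero at the start; "torque": the same for the moment, N m; "gripper_width": opening from 0.0 (shut) to 1.0 (fully open); "grasp_force": force on a finger pad.
Only numpy, scipy, OpenCV 4.12 (cv2) and the standard library are available. Lean on these libraries where they do the work, as an engineer would, in place of code of your own. Each camera call takes 0.05 s, during which the arm holds its last target. There are 200 camera calls.

## Working session

There is one attempt and no reset: what is moved stays moved. The work goes in short steps, Python scripts to look and compute and a tool call to move; the robot and the scene stay as the last step left them, time stands still between calls to the robot, and variables do not carry over. Pictures are saved under pics/ and viewed, at most 14 in all, crops included, and the job is handed in when it is done.

Besides the shell and the picture viewer there is one more tool, called by a JSON object that holds its "op" and its "data". step_arm: Moves the arm, as the interface text tells. Its arguments: {"type":"object","properties":{"increments":{"type":"array"},"force":{"type":"number"}},"required":["increments"]}

```bash
mkdir -p pics; cat > h.py <<'E'
import numpy as np, cv2
from scipy.spatial.transform import Rotation as Rn
from station import bot
def shot(name,fn=None):
    c=bot.read_camera(name)
    if fn: cv2.imwrite('pics/'+fn,c['image'][:,:,::-1])
    np.save('pics/'+(fn or name)+'.npy',c,allow_pickle=True)
    return c
def ray(c,uv):
    p=cv2.undistortPoints(np.array([[uv]],float),c['camera_matrix'],c['dist'])[0,0]
    R=np.array(c['R']);t=np.array(c['t'])
    return -R.T@t, R.T@np.array([p[0],p[1],1.])
def onz(c,uv,z):
    o,d=ray(c,uv); return o+d*(z-o[2])/d[2]
def tri(c1,a,c2,b):
    o1,d1=ray(c1,a);o2,d2=ray(c2,b)
    s=np.linalg.lstsq(np.stack([d1,-d2],1),o2-o1,rcond=None)[0]
    p,q=o1+s[0]*d1,o2+s[1]*d2
    return (p+q)/2,np.linalg.norm(p-q)
def proj(c,X):
    return cv2.projectPoints(np.array(X,float).reshape(-1,1,3),cv2.Rodrigues(np.array(c['R']))[0],np.array(c['t'],float),c['camera_matrix'],c['dist'])[0].reshape(-1,2)
def load(fn): return np.load('pics/'+fn+'.npy',allow_pickle=True).item()
def delta(pos,quat=None):
    "shift in mm along tool axes and turn to get to pos (TCP, world)"
    o=bot.get_obs();q=np.array(o['tool_rot']);R=Rn.from_quat(q[[1,2,3,0]])
    s=R.inv().apply(np.array(pos)-o['eef_pos'])*1000
    return s.round(1), None if quat is None else np.degrees((R.inv()*quat).as_rotvec()).round(1)
E
python3 - <<'E'
from h import *
for n in ('top','side','wrist'):
    c=shot(n,n+'0.png'); R=np.array(c['R']); print(n,(-R.T@c['t']).round(3),R[2].round(2))
print(bot.get_obs(), bot.hold_point_z)
E
```

```text
top [0.368 0.003 1.126] [ 0.14 -0.   -0.99]
side [0.341 0.818 1.022] [ 0.13 -0.64 -0.76]
wrist [ 0.241 -0.634  0.374] [-0.27 -0.07 -0.96]
{'t': 0.15, 'q': array([ 1.20288698,  0.47762132,  0.02237236,  1.55616141, -0.01150666,
        1.10927827, -0.08310774]), 'joint_vel': array([-0.00152795, -0.00143045,  0.0002307 , -0.00468319, -0.00051262,
        0.00013129,  0.00047521]), 'joint_torque': array([ 3.82303057e-03, -5.96919894e+01,  1.61050234e+00, -2.81490558e+01,
        1.26322807e-02,  6.40028942e-03, -2.58491605e-05]), 'eef_pos': array([ 0.17328109, -0.65194503,  0.23056869]), 'tool_rot': array([-6.56101150e-04,  9.91575002e-01,  1.29532106e-01, -1.35408491e-04]), 'contact_force': array([-0.14205405, -0.23479174, -0.22246777]), 'torque': array([-0.00941682,  0.01783548,  0.07298983]), 'grasp_force': 0.0, 'gripper_width': 1.0016296934088293} 0.0187
```

View pics/top0.png

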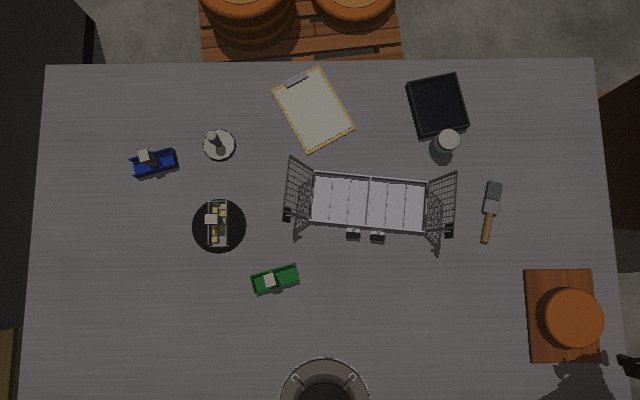

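View pics/side0.png

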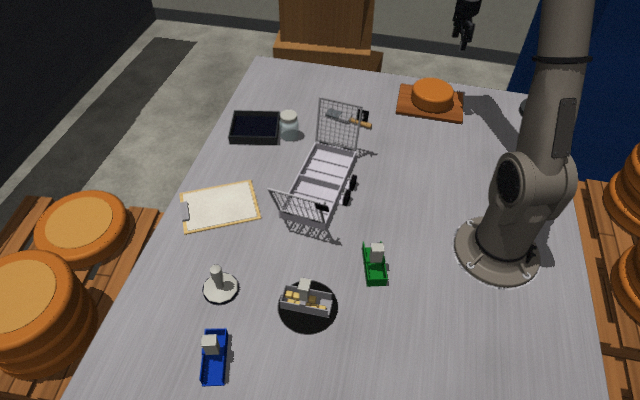

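The top view has three scoops: blue at (154,162), green at (274,279) and steel at (218,222) on the round black mat with cheese inside. The steel one is the shaker. Both covers stand up, at (297,200) and (445,205). The tray is centred near (368,203). I'll confirm in one enlarged crop.

```bash
python3 - <<'E'
from h import *
a=load('top0.png')['image'][185:265,180:260]; b=load('side0.png')['image'][85:245,265:385]; d=load('top0.png')['image'][145:265,270:470]
z=np.zeros((600,800,3),np.uint8)
z[:300,:300]=cv2.resize(a,(300,300),interpolation=cv2.INTER_CUBIC)
z[:400,400:700]=cv2.resize(b,(300,400),interpolation=cv2.INTER_CUBIC)
z[310:550,0:400]=cv2.resize(d,(400,240),interpolation=cv2.INTER_CUBIC)
cv2.imwrite('pics/crop1.png',z[:,:,::-1])
E
```

```text
(no output)
```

View pics/crop1.png

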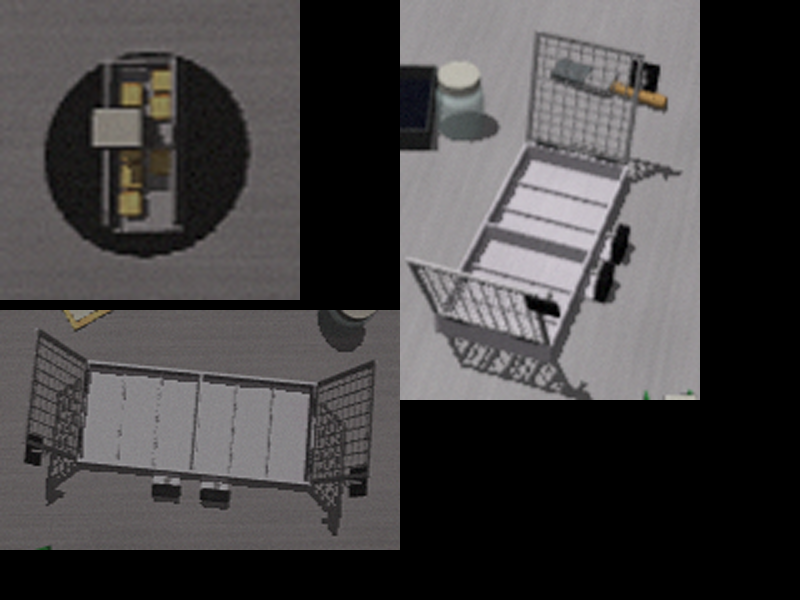

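```bash
python3 - <<'E'
from h import *
c=load('top0.png');s=load('side0.png')
im=c['image'].astype(int)
for uv in [(314,171),(428,182),(425,232.5),(309,221)]: print('rim',onz(c,uv,.03).round(4))
m=(im.min(2)>140).astype(np.uint8); m[:, :305]=0;m[:,435:]=0;m[:165]=0;m[236:]=0
P=np.array([onz(c,(u,v),.004)[:2] for v,u in np.argwhere(m)],np.float32)
r=cv2.minAreaRect(P);print('floor',r,len(P))
# mat
g=(im.max(2)<45).astype(np.uint8);g[:, :180]=0;g[:,260:]=0;g[:180]=0;g[265:]=0
k=max(cv2.findContours(g,0,1)[0],key=cv2.contourArea);h=cv2.convexHull(k)
e=cv2.fitEllipse(h);print('mat',e, onz(c,e[0],.004))
# triangulate: cap of shaker
A=lambda im,box,lo,hi:None
print('cap tri',tri(c,(180+117/3.75,185+128/3.75),s,(304.5,284)))
# cover corners left/right top & side: 
def cr(x,y): return (270+x/2,145+(y-310)/2)
def cs(x,y): return (265+(x-400)/2.5,85+y/2.5)
for n,a,b in [('L far',cr(38,332),cs(410,263)),('L near',cr(28,448),cs(553,310)),('R far',cr(373,363),cs(537,33)),('R near',cr(360,470),cs(642,58)),('Ltab',cr(34,450),cs(543,305)),('Rtab',cr(358,481),cs(645,77)),('Lcatch',cr(166,488),cs(603,280)),('Rcatch',cr(215,491),cs(620,243))]:
    print(n,tri(c,a,s,b))
E
```

```text
rim [0.612 0.018 0.03 ]
rim [ 0.5771 -0.2909  0.03  ]
rim [ 0.4403 -0.276   0.03  ]
rim [0.4754 0.033  0.03  ]
floor ((0.5232950448989868, -0.12864349782466888), (0.312983900308609, 0.15925446152687073), 83.47850799560547) 102
mat ((218.5154571533203, 225.85162353515625), (53.06538009643555, 55.002906799316406), 34.77075958251953) [0.46808831 0.28168318 0.004     ]
cap tri (array([0.47621158, 0.27715039, 0.09748926]), np.float64(0.0015191381394625615))
L far (array([0.61686509, 0.07514313, 0.17227804]), np.float64(0.0015972709473896698))
L near (array([0.47268788, 0.08853089, 0.15555974]), np.float64(0.01585743286767796))
R far (array([ 0.57073492, -0.31715145,  0.18524198]), np.float64(0.001514736578524983))
R near (array([ 0.44146553, -0.29350846,  0.18921512]), np.float64(0.009295419974316996))
Ltab (array([0.47744958, 0.08193576, 0.15206165]), np.float64(0.002229818432545783))
Rtab (array([ 0.43359298, -0.30083418,  0.1561877 ]), np.float64(0.004597792766819701))
Lcatch (array([ 0.43780454, -0.08481491,  0.0192765 ]), np.float64(0.003691589205782299))
Rcatch (array([ 0.43064684, -0.15086094,  0.01779171]), np.float64(0.008266816753479149))
```

{"op": "step_arm", "data": {"increments": [[[1, 394, -208, -100, 0, 0, -35], [1, 394, -208, -100, 0, 0, -35], [1, 394, -208, -100, 0, 0, -35], [1, 394, -208, -100, 0, 0, -35], [1, 394, -208, -100, 0, 0, -35], [1, 394, -208, -100, 0, 0, -35], [1, 394, -208, -100, 0, 0, -35], [1, 394, -208, -100, 0, 0, -35], [1, 394, -208, -100, 0, 0, -35], [1, 394, -208, -100, 0, 0, -35]]]}}

```text
t: 0.98
eef_pos: [0.473, -0.375, 0.3229]
tool_rot: [-0.0, 0.907, 0.422, -0.0]
contact_force: [1.6, -0.4, -0.8]
gripper_width: 1.001
grasp_force: 0.0
```

```bash
python3 - <<'E'
from h import *
o=bot.get_obs();print(o['t'],o['q'].round(2),o['eef_pos'].round(3),o['tool_rot'].round(3))
Q=Rn.from_matrix(np.array([[0,1,0],[1,0,0],[0,0,-1.]]).T)
print(delta([.47,.10,.33],Q)); print(delta([.47,.22,.28],Q))
E
```

```text
0.9833 [ 0.77  0.3  -0.26  1.6   0.08  1.24 -0.2 ] [ 0.473 -0.375  0.323] [-0.     0.907  0.422 -0.   ]
(array([ 361.2, -308.5,   -7.1]), array([ -0. ,   0. , -40.1]))
(array([ 453. , -385.8,   42.9]), array([ -0. ,   0. , -40.1]))
```

{"op": "step_arm", "data": {"increments": [[[1, 435, -360, 30, 0, 0, -40], [1, 435, -360, 30, 0, 0, -40], [1, 435, -360, 30, 0, 0, -40], [1, 435, -360, 30, 0, 0, -40], [1, 435, -360, 30, 0, 0, -40], [1, 435, -360, 30, 0, 0, -40], [1, 435, -360, 30, 0, 0, -40], [1, 435, -360, 30, 0, 0, -40], [1, 435, -360, 30, 0, 0, -40], [1, 435, -360, 30, 0, 0, -40]]]}}

```text
t: 1.82
eef_pos: [0.4751, 0.0412, 0.3004]
tool_rot: [0.0, 0.708, 0.706, -0.0]
contact_force: [1.5, 1.2, 0.8]
gripper_width: 1.002
grasp_force: 0.0
```

{"op": "step_arm", "data": {"increments": [[[1, 0, 0, 0, 0, 0, 0], [1, 0, 0, 0, 0, 0, 0], [1, 0, 0, 0, 0, 0, 0], [1, 0, 0, 0, 0, 0, 0], [1, 0, 0, 0, 0, 0, 0], [1, 0, 0, 0, 0, 0, 0]]]}}

```text
t: 2.32
eef_pos: [0.4759, 0.0381, 0.3004]
tool_rot: [0.0, 0.709, 0.705, -0.0]
contact_force: [-0.1, -0.7, 0.1]
gripper_width: 1.0
grasp_force: 0.0
```

```bash
python3 - <<'E'
from h import *
o=bot.get_obs();print(o['t'],o['q'].round(2),o['eef_pos'].round(3),o['tool_rot'].round(3))
c=shot('wrist','w1.png');R=np.array(c['R']);print((-R.T@c['t']).round(3),R[2].round(2),proj(c,[[.476,.277,.095],[.468,.2817,.004]]))
E
```

```text
2.3167 [ 0.38  0.13 -0.64  1.89  0.09  1.15 -0.3 ] [0.476 0.038 0.3  ] [ 0.     0.709  0.705 -0.   ]
[0.476 0.109 0.444] [-0.   -0.28 -0.96] [[ 321.39573707 -109.20056404]
 [ 314.0257343   -66.82451473]]
```

{"op": "step_arm", "data": {"increments": [[[1, 165, 0, 0, 0, 0, 0], [1, 165, 0, 0, 0, 0, 0], [1, 165, 0, 0, 0, 0, 0], [1, 165, 0, 0, 0, 0, 0], [1, 165, 0, 0, 0, 0, 0], [1, 165, 0, 0, 0, 0, 0], [1, 165, 0, 0, 0, 0, 0], [1, 165, 0, 0, 0, 0, 0]]]}}

```text
t: 3.03
eef_pos: [0.4766, 0.2025, 0.3002]
tool_rot: [0.0, 0.709, 0.705, -0.0]
contact_force: [0.4, 0.7, 0.1]
gripper_width: 1.004
grasp_force: 0.0
```

```bash
python3 - <<'E'
from h import *
o=bot.get_obs();print(o['t'],o['q'].round(2),o['eef_pos'].round(3),o['tool_rot'].round(3))
c=shot('wrist','w2.png')
E
```

```text
3.0333 [ 0.12  0.23 -0.74  1.8   0.17  1.18 -0.68] [0.477 0.203 0.3  ] [ 0.     0.709  0.705 -0.   ]
```

View pics/w2.png

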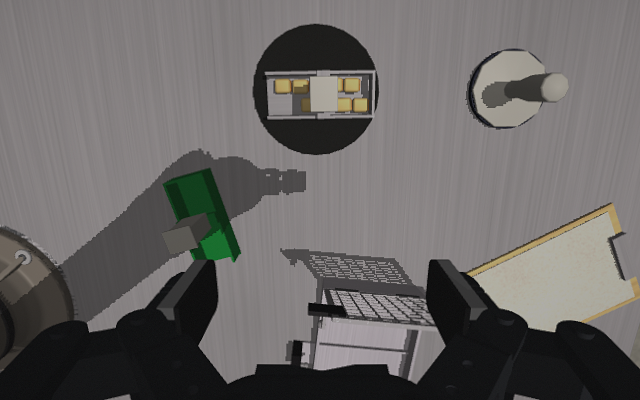

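The wrist view (up = +y, right = +x) shows the shaker at (265–375, 70–120) on the mat. Its open spout is at the left end, towards the robot, and its white cap is near (324,94). About seven chunks are visible.

```bash
cat >> h.py <<'E'
def blob(im,box,f):
    x0,y0,x1,y1=box; m=np.zeros(im.shape[:2],np.uint8); m[y0:y1,x0:x1]=f(im[y0:y1,x0:x1].astype(int))
    k=max(cv2.findContours(m,cv2.RETR_EXTERNAL,cv2.CHAIN_APPROX_NONE)[0],key=cv2.contourArea)
    return cv2.minAreaRect(k),cv2.contourArea(k)
E
python3 - <<'E'
from h import *
w=load('w2.png');t=load('top0.png')
I=w['image'];print(I[94,324],I[105,280],I[72,290], t['image'][219,211])
f=lambda a:((a.min(2)>150)&(a.max(2)-a.min(2)<40))
fw=lambda a:((a.min(2)>170)&(a.max(2)-a.min(2)<40))
bw=blob(I,(305,60,345,125),f);bt=blob(t['image'],(200,210,222,230),lambda a:((a.min(2)>130)))
print(bw,bt)
print(tri(w,bw[0][0],t,bt[0][0]))
# mat centre in wrist
m=blob(I,(240,10,400,170),lambda a:a.max(2)<45);print(m)
g=((I.astype(int).max(2)<45)).astype(np.uint8);g[:, :240]=0;g[:,400:]=0;g[:10]=0;g[170:]=0
k=max(cv2.findContours(g,0,1)[0],key=cv2.contourArea);e=cv2.fitEllipse(cv2.convexHull(k));print(e,onz(w,e[0],.004))
# far rim lines: end corners at rim z .038
for uv in [(265,73),(375,71),(376,118),(266,120)]: print(onz(w,uv,.038).round(4))
E
```

```text
[171 166 157] [144 139 140] [154 148 149] [130 124 117]
(((323.5, 93.5), (33.0, 25.0), 90.0), 825.0) (((207.0, 223.0), (0.0, 0.0), 0.0), 0.0)
(array([0.47171786, 0.28027496, 0.11594944]), np.float64(0.013013897813074495))
(((312.8345031738281, 88.81379699707031), (119.67548370361328, 130.01055908203125), 3.3664603233337402), 7054.5)
((315.4016418457031, 89.03892517089844), (124.88468170166016, 130.15126037597656), 177.32322692871094) [0.46878477 0.28491372 0.004     ]
[0.4151 0.301  0.038 ]
[0.5338 0.3024 0.038 ]
[0.5366 0.2528 0.038 ]
[0.4139 0.2512 0.038 ]
```

```bash
python3 - <<'E'
from h import *
w=load('w2.png');t=load('top0.png')
b=blob(t['image'],(200,210,222,230),lambda a:((a.min(2)>105)));print(b)
print(tri(w,(323.5,93.5),t,b[0][0]), onz(w,(323.5,93.5),.099))
Q=Rn.from_euler('z',.7,degrees=True)*Rn.from_matrix(np.array([[0,1,0],[1,0,0],[0,0,-1.]]).T)
print(delta([.4745,.277,.20],Q),delta([.4745,.277,.057],Q))
E
```

```text
(((210.5, 218.5), (9.0, 11.0), 90.0), 98.0)
(array([0.4781023 , 0.27827728, 0.10048078]), np.float64(0.00038379111617922837)) [0.47793097 0.27837162 0.099     ]
(array([ 74.6,  -2.5, 100.2]), array([-0. ,  0.1, -1. ])) (array([ 74.7,  -2.5, 243.2]), array([-0. ,  0.1, -1. ]))
```

{"op": "step_arm", "data": {"increments": [[[1, 75, 0, 100, 0, 0, -1], [1, 75, 0, 100, 0, 0, -1], [1, 75, 0, 100, 0, 0, -1], [1, 75, 0, 100, 0, 0, -1], [1, 75, 0, 200, 0, 0, -1], [1, 75, 0, 243, 0, 0, -1], [1, 75, 0, 243, 0, 0, -1], [1, 75, 0, 243, 0, 0, -1], [1, 75, 0, 243, 0, 0, -1], [1, 75, 0, 243, 0, 0, -1]]]}}

```text
t: 3.92
eef_pos: [0.4767, 0.2782, 0.0574]
tool_rot: [0.0, 0.702, 0.712, -0.001]
contact_force: [0.4, -0.0, 0.5]
gripper_width: 1.004
grasp_force: 0.0
```

{"op": "step_arm", "data": {"increments": [[[-1, 0, 0, 0, 0, 0, 0], [-1, 0, 0, 0, 0, 0, 0], [-1, 0, 0, 0, 0, 0, 0], [-1, 0, 0, 0, 0, 0, 0], [-1, 0, 0, 0, 0, 0, 0], [-1, 0, 0, 0, 0, 0, 0], [-1, 0, 0, 0, 0, 0, 0], [-1, 0, 0, 0, 0, 0, 0], [-1, 0, 0, 0, 0, 0, 0], [-1, 0, 0, 0, 0, 0, 0]]], "force": 60}}

```text
t: 4.75
eef_pos: [0.477, 0.2798, 0.0581]
tool_rot: [0.0, 0.702, 0.712, 0.001]
contact_force: [0.8, -0.1, 6.7]
gripper_width: 0.247
grasp_force: 80.4
```

{"op": "step_arm", "data": {"increments": [[[-1, 0, 0, -5, 0, 0, 0], [-1, 0, 0, -15, 0, 0, 0], [-1, 0, 0, -35, 0, 0, 0], [-1, 0, 0, -60, 0, 0, 0], [-1, 0, 0, -90, 0, 0, 0], [-1, 0, 0, -120, 0, 0, 0], [-1, 0, 0, -150, 0, 0, 0], [-1, 0, 0, -180, 0, 0, 0], [-1, 0, 0, -205, 0, 0, 0], [-1, 0, 0, -220, 0, 0, 0]]], "force": 80}}

```text
t: 5.58
eef_pos: [0.4761, 0.2802, 0.2807]
tool_rot: [0.0, 0.701, 0.713, 0.001]
contact_force: [0.4, 0.4, -3.0]
gripper_width: 0.243
grasp_force: 96.5
```

```bash
cat >> h.py <<'E'
YAW=np.arctan2(-.1127,.9936); T0=np.array([.526,-.129,0.]); RT=Rn.from_euler('z',YAW)
def tw(p): return T0+RT.apply(np.array(p,float))   # tray->world
def wt(p): return RT.inv().apply(np.array(p,float)-T0)
def qpour(th=0): return RT*Rn.from_euler('y',-th,degrees=True)*Rn.from_matrix(np.array([[0,1,0],[1,0,0],[0,0,-1.]]).T)
def pour(y,th,lipx=.015,lipz=.05):
    a=np.radians(th);l=-.067*np.array([np.cos(a),np.sin(a)])-.054*np.array([-np.sin(a),np.cos(a)])
    return tw([lipx-l[0],y,lipz-l[1]])
E
python3 - <<'E'
from h import *
o=bot.get_obs();print(o['q'].round(2),o['gripper_width'],o['contact_force'])
for th in (0,8): p=pour(.1287,th);print(p,delta(p,qpour(th)))
c=shot('wrist','w3.png')
E
```

```text
[-0.02  0.32 -0.77  1.75  0.24  1.16 -0.84] 0.2425049822810334 [ 0.43625983  0.42505758 -2.98492356]
[ 0.62198246 -0.01036165  0.104     ] (array([-293.1,  140.8,  176.7]), array([ 0.1, -0.1,  7.4]))
[ 0.61386711 -0.00944116  0.11279907] (array([-292. ,  132.7,  167.8]), array([-7.9, -0.6,  7.4]))
```

View pics/w3.png

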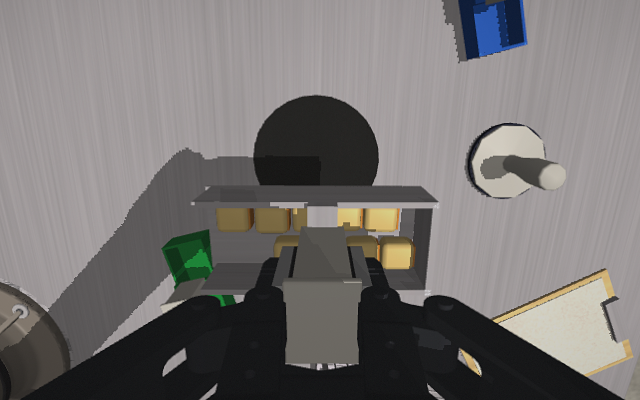

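The wrist view shows the interior: five chunks in the +y row, (234–382, 219), and about three in the −y row, (287–398, 248). The spout is at the left.

{"op": "step_arm", "data": {"increments": [[[-1, -8, 4, 0, 0, 0, 0], [-1, -25, 12, 0, 0, 0, 1], [-1, -50, 24, 0, 0, 0, 2], [-1, -83, 40, 0, 0, 0, 3], [-1, -120, 58, 0, 0, 0, 4], [-1, -160, 76, 0, 0, 0, 5], [-1, -200, 95, 0, 0, 0, 6], [-1, -240, 114, 0, 0, 0, 7], [-1, -270, 128, 0, 0, 0, 7.4], [-1, -285, 136, 0, 0, 0, 7.4]]]}}

```text
t: 6.47
eef_pos: [0.6171, -0.0124, 0.2745]
tool_rot: [0.0, 0.749, 0.663, -0.003]
contact_force: [0.1, -2.0, -3.5]
gripper_width: 0.239
grasp_force: 96.5
```

{"op": "step_arm", "data": {"increments": [[[-1, -7, 5, 10, 0, 0, 0], [-1, -7, 5, 30, 0, 0, 0], [-1, -7, 5, 55, 0, 0, 0], [-1, -7, 5, 80, 0, 0, 0], [-1, -7, 5, 110, 0, 0, 0], [-1, -7, 5, 135, 0, 0, 0], [-1, -7, 5, 155, 0, 0, 0], [-1, -7, 5, 160, 0, 0, 0], [-1, -7, 5, 160, 0, 0, 0]]]}}

```text
t: 7.22
eef_pos: [0.6182, -0.0104, 0.1144]
tool_rot: [-0.002, 0.746, 0.666, -0.002]
contact_force: [0.1, 0.3, -2.5]
gripper_width: 0.237
grasp_force: 96.6
```

```bash
python3 - <<'E'
from h import *
o=bot.get_obs();print(o['q'].round(2),o['gripper_width'],o['contact_force'],wt(o['eef_pos']))
for th in (8,12,16,20): p=pour(.1287,th);print(p,delta(p,qpour(th)))
c=shot('wrist','w4.png')
E
```

```text
[ 0.32  0.58 -0.55  1.76  0.37  0.91 -0.5 ] 0.23661525916275886 [ 0.09503479  0.31420596 -2.45746983] [0.07822809 0.12822561 0.11444523]
[ 0.61386711 -0.00944116  0.11279907] (array([ 0.5, -4.4,  1.7]), array([-8.4,  0. ,  0. ]))
[ 0.60937198 -0.0089313   0.11675005] (array([ 0.5, -8.9, -2.3]), array([-12.4,   0. ,   0. ]))
[ 0.60461395 -0.00839161  0.12037583] (array([  0.5, -13.7,  -5.8]), array([-16.4,   0. ,   0. ]))
[ 0.5996162  -0.00782474  0.12365875] (array([  0.5, -18.8,  -9.1]), array([-20.4,   0. ,   0. ]))
```

View pics/w4.png

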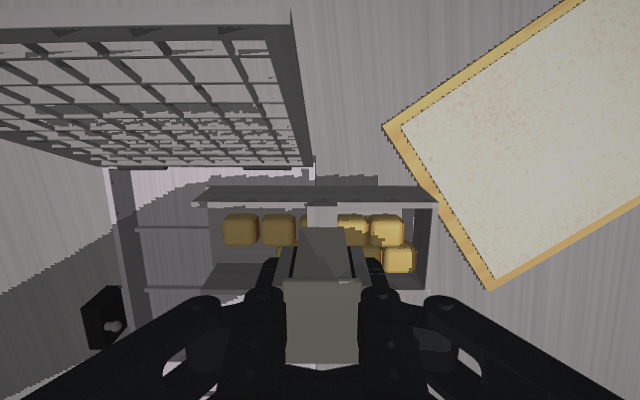

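Aligned over the left end cell. The tray end wall is at (120,250), the cover at upper left, and all chunks are still in the shaker. Now tilting.

{"op": "step_arm", "data": {"increments": [[[-1, 0, -1, 1, -3, 0, 0], [-1, 0, -3, 1, -6, 0, 0], [-1, 0, -5, 1, -9, 0, 0], [-1, 0, -9, -2, -12, 0, 0], [-1, 0, -12, -4, -15, 0, 0], [-1, 0, -12, -4, -15, 0, 0], [-1, 0, -12, -4, -15, 0, 0], [-1, 0, -12, -4, -15, 0, 0]]]}}

```text
t: 7.93
eef_pos: [0.6101, -0.0094, 0.1227]
tool_rot: [0.098, 0.74, 0.66, 0.087]
contact_force: [-0.1, -0.6, -2.9]
gripper_width: 0.233
grasp_force: 96.6
```

```bash
cat >> h.py <<'E'
def yel(im): 
    h=cv2.cvtColor(im,cv2.COLOR_RGB2HSV); return ((h[:,:,0]>12)&(h[:,:,0]<32)&(h[:,:,1]>85)&(h[:,:,2]>50)).astype(np.uint8)
def inside(fn):
    c=shot('wrist',fn); m=yel(c['image']); m[:190]=0;m[290:]=0;m[:,:90]=0;m[:,450:]=0
    n,_,st,ce=cv2.connectedComponentsWithStats(m)
    for i in range(1,n):
        if st[i,4]>60: print(ce[i].round(0),st[i])
    return c
E
python3 - <<'E'
from h import *
o=bot.get_obs();print(o['gripper_width'],o['contact_force'],wt(o['eef_pos']))
inside('w5.png')
E
```

```text
0.2328190164842101 [-0.13329327 -0.55091555 -2.87047124] [0.07012337 0.12833389 0.12272121]
[233. 229.] [ 214  214   39   32 1096]
[277. 231.] [ 255  214   52   44 1407]
[380. 240.] [ 337  214   79   59 2999]
[440. 258.] [434 245  16  23 184]
```

{"op": "step_arm", "data": {"increments": [[[-1, 0, -2, -1, -2, 0, 0], [-1, 0, -3, -2, -4, 0, 0], [-1, 0, -3, -2, -4, 0, 0], [-1, 0, -3, -2, -4, 0, 0]]]}}

```text
t: 8.32
eef_pos: [0.6058, -0.0091, 0.1226]
tool_rot: [0.123, 0.736, 0.657, 0.109]
contact_force: [0.2, -0.2, -3.1]
gripper_width: 0.239
grasp_force: 96.6
```

```bash
python3 - <<'E'
from h import *
inside('w6.png')
E
```

```text
[222. 229.] [ 203  213   39   33 1109]
[272. 233.] [ 243  214   64   53 1919]
[376. 240.] [ 337  214   71   59 2505]
[442. 249.] [434 240  16  19 102]
```

{"op": "step_arm", "data": {"increments": [[[-1, 0, 0, 0, 0, 0, 0], [-1, 0, 0, 0, 0, 0, 0], [-1, 0, 0, 0, 0, 0, 0], [-1, 0, 0, 0, 0, 0, 0]]]}}

```text
t: 8.7
eef_pos: [0.6058, -0.0093, 0.1226]
tool_rot: [0.123, 0.736, 0.657, 0.11]
contact_force: [0.3, -0.4, -3.9]
gripper_width: 0.234
grasp_force: 96.6
```

```bash
python3 - <<'E'
from h import *
inside('w7.png')
E
```

```text
[222. 229.] [ 203  213   39   33 1105]
[271. 233.] [ 243  214   64   53 1948]
[376. 240.] [ 337  214   71   59 2494]
[442. 249.] [434 239  16  20 103]
```

{"op": "step_arm", "data": {"increments": [[[-1, 0, 10, 0, 0, 0, 0], [-1, 0, 0, 0, 0, 0, 0], [-1, 0, 10, 0, 0, 0, 0], [-1, 0, 0, 0, 0, 0, 0], [-1, 0, 0, 0, 0, 0, 0]]]}}

```text
t: 9.17
eef_pos: [0.6047, -0.0092, 0.1222]
tool_rot: [0.123, 0.736, 0.657, 0.109]
contact_force: [-2.0, -1.0, -3.7]
gripper_width: 0.239
grasp_force: 96.7
```

```bash
python3 - <<'E'
from h import *
inside('w8.png')
E
```

```text
[151. 210.] [ 119  195   64   31 1566]
[217. 243.] [ 187  214   60   59 2145]
[275. 231.] [ 248  214   59   45 1697]
[441. 250.] [434 241  16  19 104]
```

View pics/w8.png

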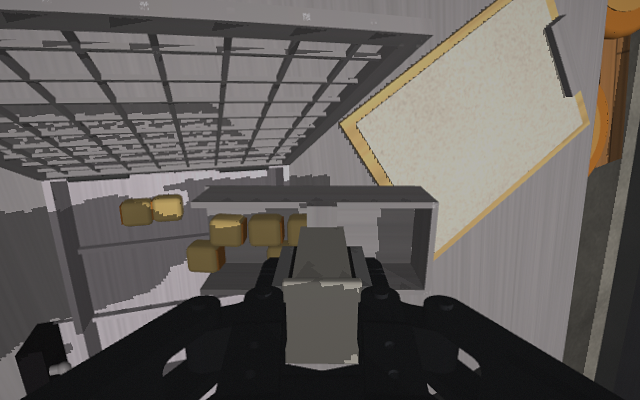

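Two chunks lie in the left end cell at (137,212) and (168,208). At least five remain in the shaker, with the front −y one at the lip (206,256). Moving to the next cell.

{"op": "step_arm", "data": {"increments": [[[-1, 0, 0, 0, 4, 0, 0], [-1, -4, 0, 0, 7, 0, 0], [-1, -12, 0, 0, 7, 0, 0], [-1, -22, 0, 0, 7, 0, 0], [-1, -32, 0, 0, 7, 0, 0], [-1, -41, 0, 0, 7, 0, 0], [-1, -48, 0, 0, 7, 0, 0], [-1, -51, 0, 0, 7, 0, 0], [-1, -51, 0, 0, 4, 0, 0], [-1, -51, 0, 0, 0, 0, 0]]]}}

```text
t: 10.05
eef_pos: [0.6012, -0.0603, 0.1233]
tool_rot: [0.124, 0.736, 0.656, 0.112]
contact_force: [1.3, 0.8, -2.7]
gripper_width: 0.239
grasp_force: 96.7
```

```bash
python3 - <<'E'
from h import *
o=bot.get_obs();print(wt(o['eef_pos']))
inside('w9.png')
E
```

```text
[0.06695772 0.07675189 0.12330323]
[443. 196.] [436 190  14  13  84]
[256. 235.] [ 217  211   81   59 3066]
```

View pics/w9.png

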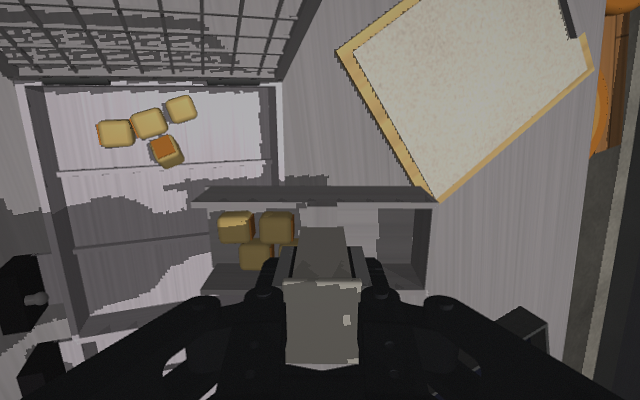

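Four chunks are now in the left end cell: (116,133), (150,123), (181,109) and (166,151). Three are visible in the shaker: (236,227), (277,227) and (256,256). Now one gentle shake here.

{"op": "step_arm", "data": {"increments": [[[-1, 0, 8, 0, 0, 0, 0], [-1, 0, 0, 0, 0, 0, 0], [-1, 0, 0, 0, 0, 0, 0]]]}}

```text
t: 10.35
eef_pos: [0.5994, -0.0596, 0.1226]
tool_rot: [0.123, 0.736, 0.657, 0.11]
contact_force: [-0.9, 0.5, -2.4]
gripper_width: 0.237
grasp_force: 96.7
```

```bash
python3 - <<'E'
from h import *
inside('w10.png')
E
```

```text
[439. 197.] [425 190  25  18 135]
[172. 207.] [156 193  32  29 770]
[235. 245.] [ 197  213   78   59 2998]
```

One dropped into cell 2 at (172,207), and three remain. On to cell 3, slowly.

{"op": "step_arm", "data": {"increments": [[[-1, 0, 1, 0, 1, 0, 0], [-1, 0, 2, 0, 2, 0, 0], [-1, 0, 3, 0, 3.5, 0, 0], [-1, 0, 5, 0, 5, 0, 0], [-1, 0, 6, 0, 6.5, 0, 0], [-1, 0, 8, 0, 8, 0, 0], [-1, 0, 8, 0, 9, 0, 0], [-1, 0, 8, 0, 9, 0, 0]]]}}

```text
t: 11.07
eef_pos: [0.6083, -0.0607, 0.1254]
tool_rot: [0.065, 0.744, 0.663, 0.058]
contact_force: [-0.5, -0.6, -2.7]
gripper_width: 0.238
grasp_force: 96.7
```

{"op": "step_arm", "data": {"increments": [[[-1, -2, 0, 0, 0, 0, 0], [-1, -7, 0, 0, 0, 0, 0], [-1, -13, 0, 0, 0, 0, 0], [-1, -20, 0, 0, 0, 0, 0], [-1, -27, 0, 0, 0, 0, 0], [-1, -34, 0, 0, 0, 0, 0], [-1, -41, 0, 0, 0, 0, 0], [-1, -46, 0, 0, 0, 0, 0], [-1, -49, 0, 0, 0, 0, 0], [-1, -50, 0, 0, 0, 0, 0]]]}}

```text
t: 11.9
eef_pos: [0.6014, -0.1113, 0.1252]
tool_rot: [0.065, 0.744, 0.663, 0.058]
contact_force: [0.1, 0.0, -1.8]
gripper_width: 0.236
grasp_force: 96.7
```

```bash
python3 - <<'E'
from h import *
o=bot.get_obs();print(wt(o['eef_pos']))
inside('w11.png')
E
```

```text
[0.07297408 0.026068   0.12518538]
[233. 242.] [ 204  213   59   59 2155]
```

```bash
cat >> h.py <<'E'
def chunks(c,z=.012,amin=60,box=(0,0,640,400)):
    m=yel(c['image']); k=np.zeros_like(m); k[box[1]:box[3],box[0]:box[2]]=1; m=m*k
    n,_,st,ce=cv2.connectedComponentsWithStats(m)
    for i in range(1,n):
        if st[i,4]>amin:
            p=wt(onz(c,ce[i],z))
            if abs(p[0])<.09 and abs(p[1])<.18: print(ce[i].round(0),st[i],'tray',(p*1000).round(0)[:2])
E
python3 - <<'E'
from h import *
chunks(load('w11.png'),box=(0,0,300,400))
print('side');c=shot('side','s1.png');chunks(c,amin=20)
print('top');c=shot('top','t1.png');chunks(c,amin=10)
E
```

```text
[195.  24.] [179   8  32  33 747] tray [ 11. 143.]
[158.  51.] [ 114   22   83   65 2689] tray [-13. 127.]
[161. 123.] [142 109  37  29 757] tray [-16.  82.]
[201. 138.] [188 126  27  24 573] tray [ 9. 72.]
[233. 242.] [ 204  213   59   59 2155] tray [25. -6.]
side
[308. 169.] [305 165   8  12  48] tray [ 53. -46.]
top
[359. 188.] [358 185   3   7  16] tray [37. 28.]
[317. 193.] [315 190   5   6  26] tray [ 13. 142.]
[321. 202.] [317 195  13  16  86] tray [-13. 128.]
[342. 196.] [340 194   5   5  22] tray [10. 73.]
[338. 205.] [335 202   6   7  35] tray [-15.  82.]
```

View pics/w11.png

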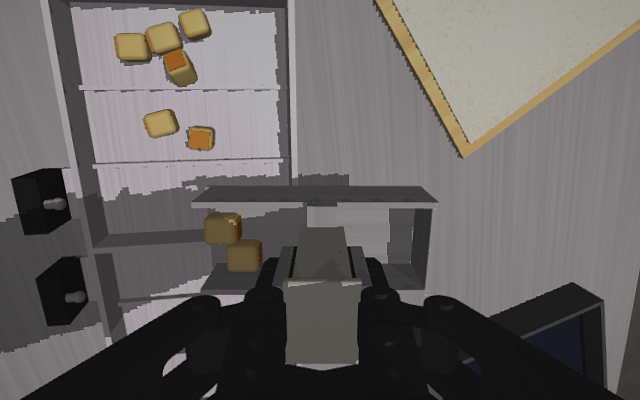

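Cell 1 has four, cell 2 has two at (161,123) and (201,138), and two remain in the shaker at (223,228) and (245,256). Tilting over cell 3.

{"op": "step_arm", "data": {"increments": [[[-1, 0, -2, 0, -2, 0, 0], [-1, 0, -4, 0, -4, 0, 0], [-1, 0, -6, 0, -6, 0, 0], [-1, 0, -8, 0, -8, 0, 0], [-1, 0, -8, 0, -9, 0, 0], [-1, 0, -8, 0, -9, 0, 0], [-1, 0, -2, 1, -9, 0, 0], [-1, 0, -8, 0, -9, 0, 0], [-1, 0, -8, 0, -9, 0, 0]]]}}

```text
t: 12.8
eef_pos: [0.5937, -0.1091, 0.1238]
tool_rot: [0.123, 0.736, 0.657, 0.11]
contact_force: [-0.4, -0.3, -2.6]
gripper_width: 0.241
grasp_force: 96.7
```

```bash
python3 - <<'E'
from h import *
inside('w12.png')
E
```

```text
[208. 241.] [ 176  210   65   62 2099]
```

{"op": "step_arm", "data": {"increments": [[[-1, 0, 4, 0, 0, 0, 0], [-1, 0, 4, 0, 0, 0, 0], [-1, 0, 4, 0, 0, 0, 0]]]}}

```text
t: 13.1
eef_pos: [0.5981, -0.1099, 0.1254]
tool_rot: [0.123, 0.736, 0.657, 0.11]
contact_force: [0.1, 0.2, -2.2]
gripper_width: 0.237
grasp_force: 96.7
```

```bash
python3 - <<'E'
from h import *
inside('w13.png')
E
```

```text
[153. 207.] [136 193  35  29 770]
[190. 225.] [173 211  35  29 728]
```

View pics/w13.png

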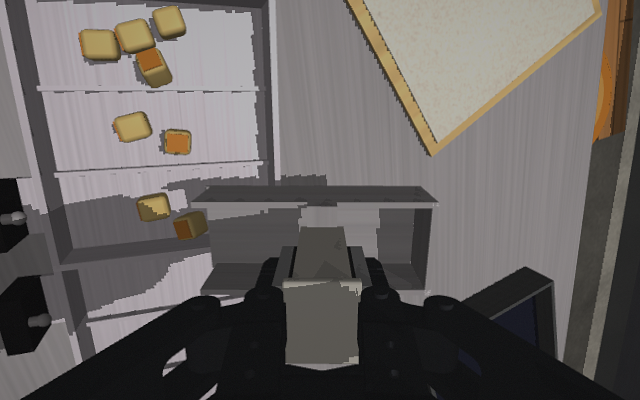

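Two chunks are in cell 3, at (153,207) and (190,225), and the shaker looks empty. I'll shake it over cell 4 in case a chunk is hidden behind the handle.

{"op": "step_arm", "data": {"increments": [[[-1, -5, 0, 0, 0, 0, 0], [-1, -15, 0, 0, 0, 0, 0], [-1, -28, 0, 0, 0, 0, 0], [-1, -41, 0, 0, 0, 0, 0], [-1, -50, 0, 0, 0, 0, 0], [-1, -54, 0, 0, 0, 0, 0], [-1, -54, 10, 0, 0, 0, 0], [-1, -54, 0, 0, 0, 0, 0], [-1, -54, 10, 0, 0, 0, 0], [-1, -54, 0, 0, 0, 0, 0]]]}}

```text
t: 13.98
eef_pos: [0.5955, -0.1627, 0.1272]
tool_rot: [0.125, 0.735, 0.657, 0.112]
contact_force: [1.3, 0.6, -0.9]
gripper_width: 0.24
grasp_force: 96.7
```

{"op": "step_arm", "data": {"increments": [[[-1, 0, 10, 0, 0, 0, 0], [-1, 0, 0, 0, 0, 0, 0], [-1, 0, 10, 0, 0, 0, 0], [-1, 0, 0, 0, 0, 0, 0], [-1, 0, 0, 0, 0, 0, 0]]]}}

```text
t: 14.4
eef_pos: [0.5901, -0.1632, 0.1245]
tool_rot: [0.123, 0.736, 0.657, 0.109]
contact_force: [-1.1, -0.3, -3.0]
gripper_width: 0.236
grasp_force: 96.7
```

```bash
python3 - <<'E'
from h import *
inside('w14.png');chunks(load('w14.png'),box=(0,0,300,400))
o=bot.get_obs();print(wt(o['eef_pos']),delta(o['eef_pos']+[0,0,.16],qpour(0)))
E
```

```text
[124.  32.] [ 103   15   42   35 1082] tray [-16.  82.]
[172.  51.] [157  36  30  30 743] tray [ 9. 73.]
[146. 124.] [127 110  37  29 842] tray [-11.  29.]
[198. 145.] [184 131  28  28 580] tray [19. 15.]
[ 0.06777624 -0.02695434  0.1245573 ] (array([  -0. ,   51.8, -151.4]), array([18.9,  0. , -0. ]))
```

{"op": "step_arm", "data": {"increments": [[[-1, 0, 15, -30, 4, 0, 0], [-1, 0, 30, -60, 9, 0, 0], [-1, 0, 40, -95, 14, 0, 0], [-1, 0, 48, -125, 19, 0, 0], [-1, 0, 52, -151, 19, 0, 0], [-1, 0, 52, -151, 19, 0, 0]]]}}

```text
t: 14.95
eef_pos: [0.595, -0.1633, 0.291]
tool_rot: [0.004, 0.746, 0.666, 0.003]
contact_force: [1.1, 0.9, -1.4]
gripper_width: 0.238
grasp_force: 97.9
```

```bash
python3 - <<'E'
from h import *
o=bot.get_obs();print(o['eef_pos'],o['gripper_width'])
print(delta([.4685,.283,.2845],qpour(0)))
E
```

```text
[ 0.59504516 -0.16329704  0.29104263] 0.23760044075781223
(array([ 429.1, -176.4,    4.7]), array([ 0.6,  0. , -0. ]))
```

{"op": "step_arm", "data": {"increments": [[[-1, 20, -8, 0, 0, 0, 0], [-1, 55, -22, 0, 0, 0, 0], [-1, 93, -38, 0, 0, 0, 0], [-1, 131, -54, 0, 0, 0, 0], [-1, 169, -70, 0, 0, 0, 0], [-1, 207, -85, 0, 0, 0, 0], [-1, 245, -101, 0, 0, 0, 0], [-1, 283, -116, 0, 0, 0, 0], [-1, 321, -132, 0, 0, 0, 0], [-1, 359, -148, 0, 0, 0, 0]]]}}

```text
t: 15.78
eef_pos: [0.4838, 0.2112, 0.2841]
tool_rot: [0.0, 0.746, 0.666, -0.0]
contact_force: [0.8, -0.3, -2.1]
gripper_width: 0.24
grasp_force: 98.0
```

{"op": "step_arm", "data": {"increments": [[[-1, 35, -14, 0, 0, 0, 0], [-1, 60, -24, 0, 0, 0, 0], [-1, 70, -28, 0, 0, 0, 0], [-1, 70, -28, 0, 0, 0, 0], [-1, 70, -28, 0, 0, 0, 0]]]}}

```text
t: 16.2
eef_pos: [0.465, 0.2821, 0.284]
tool_rot: [0.0, 0.746, 0.666, -0.001]
contact_force: [0.2, -0.9, -2.3]
gripper_width: 0.241
grasp_force: 98.0
```

```bash
python3 - <<'E'
from h import *
o=bot.get_obs();print(o['eef_pos'],o['gripper_width'])
print(delta([.4685,.283,.060],qpour(0)))
c=shot('wrist','w15.png')
g=((c['image'].astype(int).max(2)<45)).astype(np.uint8)
E
```

```text
[0.46497578 0.28208088 0.28401335] 0.24148462046081523
(array([  1.6,   3.5, 224. ]), array([-0. ,  0.1,  0. ]))
```

{"op": "step_arm", "data": {"increments": [[[-1, 2, 4, 20, 0, 0, 0], [-1, 2, 4, 55, 0, 0, 0], [-1, 2, 4, 95, 0, 0, 0], [-1, 2, 4, 135, 0, 0, 0], [-1, 2, 4, 170, 0, 0, 0], [-1, 2, 4, 195, 0, 0, 0], [-1, 2, 4, 210, 0, 0, 0], [-1, 2, 4, 219, 0, 0, 0], [-1, 2, 4, 223, 0, 0, 0], [-1, 2, 4, 223, 0, 0, 0]]]}}

```text
t: 17.08
eef_pos: [0.47, 0.283, 0.0615]
tool_rot: [0.0, 0.747, 0.665, -0.0]
contact_force: [0.1, 0.7, -2.0]
gripper_width: 0.236
grasp_force: 98.0
```

{"op": "step_arm", "data": {"increments": [[[-1, 0, 0, 1, 0, 0, 0], [-1, 0, 0, 2, 0, 0, 0], [-1, 0, 0, 2, 0, 0, 0]]]}}

```text
t: 17.33
eef_pos: [0.4701, 0.2844, 0.0608]
tool_rot: [0.0, 0.746, 0.666, 0.001]
contact_force: [0.4, -0.7, -1.8]
gripper_width: 0.239
grasp_force: 98.0
```

{"op": "step_arm", "data": {"increments": [[[-1, 0, 0, 1, 0, 0, 0], [-1, 0, 0, 2, 0, 0, 0], [-1, 0, 0, 3, 0, 0, 0], [-1, 0, 0, 3, 0, 0, 0]]]}}

```text
t: 17.67
eef_pos: [0.4699, 0.2846, 0.0581]
tool_rot: [0.001, 0.746, 0.666, 0.001]
contact_force: [-1.9, -3.2, 9.5]
gripper_width: 0.234
grasp_force: 95.5
```

Contact. Releasing and going up.

{"op": "step_arm", "data": {"increments": [[[1, 0, 0, -1, 0, 0, 0], [1, 0, 0, -1, 0, 0, 0], [1, 0, 0, -1, 0, 0, 0], [1, 0, 0, -1, 0, 0, 0], [1, 0, 0, -1, 0, 0, 0], [1, 0, 0, -1, 0, 0, 0], [1, 0, 0, -1, 0, 0, 0]]]}}

```text
t: 18.25
eef_pos: [0.4693, 0.2841, 0.0577]
tool_rot: [-0.0, 0.746, 0.666, -0.0]
contact_force: [-0.2, -0.4, -3.3]
gripper_width: 0.999
grasp_force: 1.3
```

{"op": "step_arm", "data": {"increments": [[[1, 0, 0, -30, 0, 0, 0], [1, 0, 0, -70, 0, 0, 0], [1, 0, 0, -110, 0, 0, 0], [1, 0, 0, -150, 0, 0, 0], [1, 0, 0, -190, 0, 0, 0], [1, 0, 0, -230, 0, 0, 0], [1, 0, 0, -240, 0, 0, 0]]]}}

```text
t: 18.83
eef_pos: [0.4712, 0.2868, 0.3048]
tool_rot: [0.001, 0.746, 0.666, 0.005]
contact_force: [1.5, 0.3, -0.6]
gripper_width: 0.997
grasp_force: 0.0
```

```bash
python3 - <<'E'
from h import *
o=bot.get_obs();print(o['eef_pos'],o['gripper_width'])
c=shot('side','s2.png');print('side');chunks(c,amin=15)
c=shot('top','t2.png');print('top');chunks(c,amin=10)
print('any yellow near mat',yel(c['image'])[195:260,190:250].sum())
# wrist view pose: TCP back so camera sees left bay: camera +y 71; camera tilt -0.28 in y
print(delta(tw([0,0.02,.30]),qpour(0)))
E
```

```text
[0.47116661 0.28676024 0.30481106] 0.9968261931738475
side
top
[317. 193.] [315 190   5   6  26] tray [ 13. 142.]
[363. 194.] [361 192   6   6  23] tray [21. 15.]
[327. 198.] [324 195   6   6  20] tray [  2. 114.]
[342. 196.] [340 194   5   5  22] tray [11. 73.]
[320. 204.] [317 197   7  15  67] tray [-17. 132.]
[338. 205.] [335 202   6   7  33] tray [-15.  82.]
[357. 205.] [355 202   5   7  31] tray [-9. 30.]
any yellow near mat 0
(array([-3.855e+02,  1.022e+02,  2.000e-01]), array([ 0.3, -0.2, -0.1]))
```

{"op": "step_arm", "data": {"increments": [[[1, -40, 10, 0, 0, 0, 0], [1, -80, 21, 0, 0, 0, 0], [1, -120, 31, 0, 0, 0, 0], [1, -160, 42, 0, 0, 0, 0], [1, -200, 52, 0, 0, 0, 0], [1, -240, 63, 0, 0, 0, 0], [1, -280, 73, 0, 0, 0, 0], [1, -320, 84, 0, 0, 0, 0], [1, -360, 94, 0, 0, 0, 0], [1, -385, 102, 0, 0, 0, 0]]]}}

```text
t: 19.77
eef_pos: [0.5257, -0.1153, 0.2956]
tool_rot: [-0.001, 0.748, 0.664, -0.002]
contact_force: [-0.0, -0.7, -0.5]
gripper_width: 0.997
grasp_force: 0.0
```

{"op": "step_arm", "data": {"increments": [[[-0.2, 0, 0, 0, 0, 0, 0], [-0.2, 0, 0, 0, 0, 0, 0], [-0.2, 0, 0, 0, 0, 0, 0], [-0.2, 0, 0, 0, 0, 0, 0]]]}}

```text
t: 20.1
eef_pos: [0.5267, -0.108, 0.2971]
tool_rot: [-0.001, 0.745, 0.667, -0.0]
contact_force: [0.6, 0.4, 0.3]
gripper_width: 0.454
grasp_force: 0.0
```

```bash
python3 - <<'E'
from h import *
o=bot.get_obs();print(o['eef_pos'],o['gripper_width'],wt(o['eef_pos']))
c=shot('wrist','w16.png');chunks(c)
E
```

```text
[ 0.52668373 -0.10800218  0.29713545] 0.4538501825224531 [-0.00168714  0.02094109  0.29713545]
[335.  52.] [328  45  15  16 193] tray [ 12. 143.]
[314.  67.] [292  52  41  35 689] tray [-12. 127.]
[310. 108.] [302 101  18  15 204] tray [-16.  82.]
[332. 117.] [326 111  14  13 163] tray [10. 72.]
[315. 153.] [308 147  16  14 195] tray [-10.  29.]
[340. 165.] [334 158  13  15 155] tray [20. 15.]
```

View pics/w16.png

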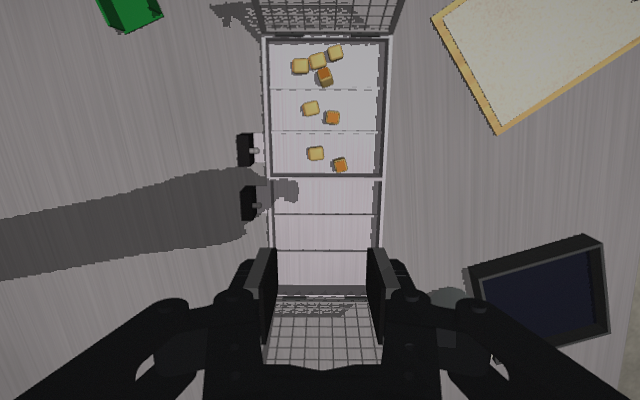

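Wrist view over the tray shows eight chunks: four in the left cell around (300–335, 52–76), two in the next at (310,108) and (332,117), and two at (315,153) and (340,165). The right bay is empty. Next, check the tray frame and plan the picks.

```bash
python3 - <<'E'
from h import *
c=load('w16.png')
print(proj(c,[tw(p) for p in [(-.07,.158,.03),(.07,.158,.03),(-.07,0,.03),(.07,0,.03),(-.066,.0523,.010),(.066,.0523,.01),(-.066,.1033,.010),(.066,.1033,.01)]]).round(0).tolist())
im=cv2.resize(c['image'][30:185,255:400],None,fx=4,fy=4,interpolation=cv2.INTER_CUBIC)
cv2.imwrite('pics/crop2.png',im[:600,:,::-1])
# side view C1 heights
d=tw
print(delta(tw([.010,.072,.10]),qpour(0)*Rn.from_euler('z',-90,degrees=True)))
E
```

```text
[[259.0, 35.0], [390.0, 35.0], [265.0, 180.0], [383.0, 180.0], [269.0, 134.0], [379.0, 134.0], [267.0, 89.0], [381.0, 89.0]]
(array([ 51. ,  11.9, 197.4]), array([ -0. ,  -0.1, -89.9]))
```

View pics/crop2.png

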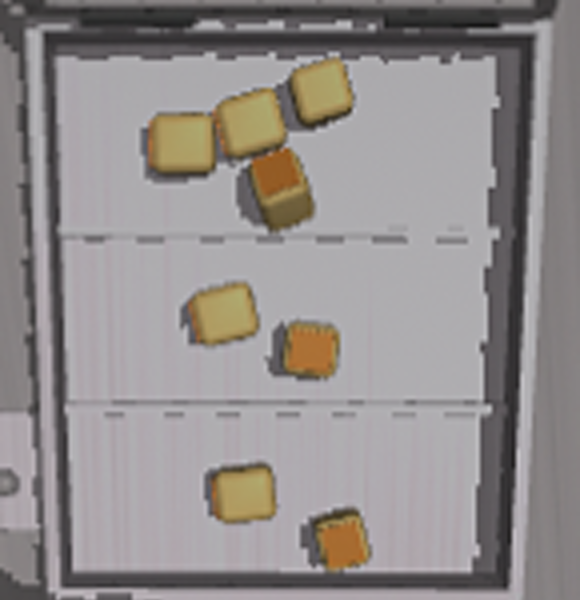

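The crop confirms eight chunks. The plan is to take the orange one in cell 2 (crop 310,350) to cell 4, the tilted one in cell 1 (280,190) to cell 5, and one more from cell 1 to cell 6.

{"op": "step_arm", "data": {"increments": [[[-0.2, 51, 12, 30, 0, 0, -7], [-0.2, 51, 12, 60, 0, 0, -14], [-0.2, 51, 12, 90, 0, 0, -21], [-0.2, 51, 12, 120, 0, 0, -28], [-0.2, 51, 12, 150, 0, 0, -35], [-0.2, 51, 12, 180, 0, 0, -42], [-0.2, 51, 12, 197, 0, 0, -49], [-0.2, 51, 12, 197, 0, 0, -56], [-0.2, 51, 12, 197, 0, 0, -63], [-0.2, 51, 12, 197, 0, 0, -70]]]}}

```text
t: 20.98
eef_pos: [0.5445, -0.059, 0.1005]
tool_rot: [-0.0, 0.225, 0.974, 0.0]
contact_force: [0.4, 1.1, 0.3]
gripper_width: 0.399
grasp_force: 0.0
```

{"op": "step_arm", "data": {"increments": [[[-0.2, 0, 0, 0, 0, 0, -7], [-0.2, 0, 0, 0, 0, 0, -14], [-0.2, 0, 0, 0, 0, 0, -20], [-0.2, 0, 0, 0, 0, 0, -20], [-0.2, 0, 0, 0, 0, 0, -20]]]}}

```text
t: 21.4
eef_pos: [0.5447, -0.0596, 0.1009]
tool_rot: [0.0, 0.058, 0.998, 0.0]
contact_force: [-0.1, 0.7, -0.2]
gripper_width: 0.399
grasp_force: 0.0
```

```bash
python3 - <<'E'
from h import *
o=bot.get_obs();print(o['q'].round(2),o['gripper_width'],wt(o['eef_pos']))
c=shot('wrist','w17.png');chunks(c,amin=150)
print(delta(tw([.010,.072,.011]),qpour(0)*Rn.from_euler('z',-90,degrees=True)))
E
```

```text
[ 0.69  0.61 -0.92  1.93  0.61  0.91  0.92] 0.39930841343174545 [0.01077267 0.07102627 0.10087806]
[405. 176.] [ 373  138   58   71 2193] tray [-11. 127.]
[338. 170.] [325 154  27  32 662] tray [-16.  82.]
[259. 178.] [246 163  27  31 697] tray [-10.  29.]
[323. 207.] [312 193  23  28 564] tray [10. 72.]
[426. 210.] [412 195  30  30 634] tray [ 12. 143.]
[241. 221.] [226 207  29  29 616] tray [20. 15.]
(array([ 0.8,  1.1, 89.9]), array([ 0. ,  0. , -0.2]))
```

{"op": "step_arm", "data": {"increments": [[[-0.2, 1, 1, 30, 0, 0, 0], [-0.2, 1, 1, 60, 0, 0, 0], [-0.2, 1, 1, 80, 0, 0, 0], [-0.2, 1, 1, 90, 0, 0, 0], [-0.2, 1, 1, 90, 0, 0, 0], [-1, 1, 1, 90, 0, 0, 0], [-1, 1, 1, 90, 0, 0, 0], [-1, 1, 1, 90, 0, 0, 0], [-1, 1, 1, 90, 0, 0, 0], [-1, 1, 1, 90, 0, 0, 0]]], "force": 30}}

```text
t: 22.28
eef_pos: [0.5444, -0.0595, 0.0114]
tool_rot: [0.001, 0.057, 0.998, -0.0]
contact_force: [0.1, -0.1, 2.9]
gripper_width: 0.164
grasp_force: 32.4
```

{"op": "step_arm", "data": {"increments": [[[-1, 0, 0, -15, 0, 0, 0], [-1, 0, 0, -40, 0, 0, 0], [-1, 0, 0, -70, 0, 0, 0], [-1, 0, 0, -70, 0, 0, 0]]]}}

```text
t: 22.62
eef_pos: [0.547, -0.0589, 0.0856]
tool_rot: [0.004, 0.057, 0.998, 0.0]
contact_force: [1.4, 1.1, 0.2]
gripper_width: 0.163
grasp_force: 32.0
```

```bash
python3 - <<'E'
from h import *
o=bot.get_obs();print(o['q'].round(2),o['gripper_width'],o['grasp_force'],wt(o['eef_pos']))
print(delta(tw([0,-.0273,.08]),qpour(0)*Rn.from_euler('z',-90,degrees=True)))
E
```

```text
[ 0.68  0.63 -0.9   1.94  0.64  0.88  0.9 ] 0.16311270064207994 32.008209228515625 [0.01294826 0.07198602 0.08557291]
(array([ 12.9, -99.3,   5.4]), array([ 0. ,  0.4, -0.1]))
```

{"op": "step_arm", "data": {"increments": [[[-1, 5, -35, 0, 0, 0, 0], [-1, 13, -70, 0, 0, 0, 0], [-1, 13, -95, 0, 0, 0, 0], [-1, 13, -104, 0, 0, 0, 0], [-1, 13, -104, 30, 0, 0, 0], [-1, 13, -104, 55, 0, 0, 0], [-1, 13, -104, 70, 0, 0, 0], [-1, 13, -104, 73, 0, 0, 0], [-1, 13, -104, 73, 0, 0, 0]]]}}

```text
t: 23.37
eef_pos: [0.5191, -0.1607, 0.0075]
tool_rot: [-0.0, 0.057, 0.998, -0.0]
contact_force: [0.1, 0.7, 0.6]
gripper_width: 0.161
grasp_force: 37.5
```

{"op": "step_arm", "data": {"increments": [[[-0.4, 0, 0, 0, 0, 0, 0], [-0.4, 0, 0, 0, 0, 0, 0], [-0.4, 0, 0, 0, 0, 0, 0], [-0.4, 0, 0, -20, 0, 0, 0], [-0.4, 0, 0, -50, 0, 0, 0], [-0.4, 0, 0, -80, 0, 0, 0], [-0.4, 0, 0, -85, 0, 0, 0]]]}}

```text
t: 23.95
eef_pos: [0.5221, -0.1612, 0.0972]
tool_rot: [0.003, 0.057, 0.998, -0.001]
contact_force: [1.5, -0.2, 0.6]
gripper_width: 0.295
grasp_force: 0.0
```

```bash
python3 - <<'E'
from h import *
o=bot.get_obs();print(o['q'].round(2),o['gripper_width'],o['grasp_force'],wt(o['eef_pos']))
c=load('w17.png')
# tilted chunk in w17: distinguish orange hue
m=c['image'][138:210,373:432]; cv2.imwrite('pics/crop3.png',cv2.resize(np.hstack([m[:, :, ::-1], m[:,:,::-1]*yel(m)[:,:,None]]),None,fx=5,fy=5,interpolation=cv2.INTER_CUBIC))
print(chunks(shot('wrist','w18.png'),amin=150))
E
```

```text
[ 0.88  0.61 -0.91  1.94  0.62  0.89  1.11] 0.2954232404806835 0.0 [-0.00028409 -0.03244052  0.09721733]
[564. 200.] [ 526  155   68   86 3375] tray [ -6. 132.]
[494. 186.] [479 171  31  32 816] tray [-16.  82.]
[415. 195.] [401 179  28  32 734] tray [-10.  30.]
[322. 204.] [311 191  23  27 576] tray [ -3. -32.]
[392. 237.] [380 223  27  29 603] tray [21. 16.]
None
```

View pics/crop3.png

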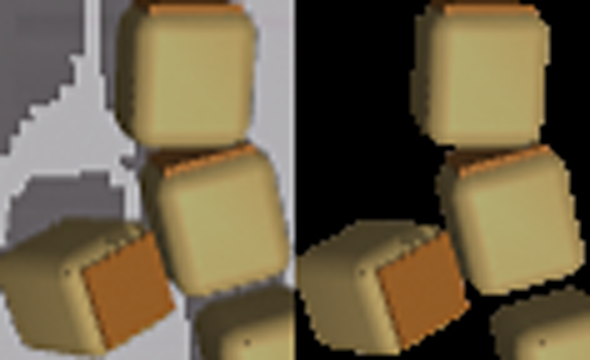

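Chunk A lies in cell 4 at (−3,−32). The enlarged crop shows the tilted chunk (left, orange face) leaning on the rib, and its −y side is free. I'll grip it across x, offset to −y.

```bash
python3 - <<'E'
from h import *
c=load('w17.png'); p=wt(onz(c,(373+85/5,138+287/5),.014));print(p)
for uv in [(373+185/5,138+75/5),(373+225/5,138+225/5)]: print(wt(onz(c,uv,.019)))
print(delta(tw([p[0],p[1]-.007,.10]),qpour(0)))
E
```

```text
[0.00180424 0.11720899 0.014     ]
[-0.02743525  0.12756687  0.019     ]
[-0.00785893  0.1340722   0.019     ]
(array([ -2.4, 143. ,  -3.9]), array([ 0.2,  0.3, 89.9]))
```

{"op": "step_arm", "data": {"increments": [[[-0.2, -2, 35, -4, 0, 0, 7], [-0.2, -2, 70, -4, 0, 0, 14], [-0.2, -2, 105, -4, 0, 0, 21], [-0.2, -2, 143, -4, 0, 0, 28], [-0.2, -2, 143, -4, 0, 0, 35], [-0.2, -2, 143, -4, 0, 0, 42], [-0.2, -2, 143, -4, 0, 0, 49], [-0.2, -2, 143, -4, 0, 0, 56], [-0.2, -2, 143, -4, 0, 0, 63], [-0.2, -2, 143, -4, 0, 0, 70]]]}}

```text
t: 24.83
eef_pos: [0.5368, -0.0197, 0.0958]
tool_rot: [-0.0, 0.622, 0.783, -0.001]
contact_force: [-0.5, 0.6, -0.2]
gripper_width: 0.399
grasp_force: 0.0
```

{"op": "step_arm", "data": {"increments": [[[-0.3, 0, 0, 0, 0, 0, 7], [-0.3, 0, 0, 0, 0, 0, 14], [-0.3, 0, 0, 0, 0, 0, 20], [-0.3, 0, 0, 0, 0, 0, 20], [-0.3, 0, 0, 0, 0, 0, 20]]]}}

```text
t: 25.25
eef_pos: [0.5369, -0.0196, 0.0962]
tool_rot: [-0.0, 0.745, 0.667, -0.001]
contact_force: [-0.8, 0.4, 0.6]
gripper_width: 0.35
grasp_force: 0.0
```

```bash
python3 - <<'E'
from h import *
o=bot.get_obs();print(o['q'].round(2),o['gripper_width'],wt(o['eef_pos']))
print(delta(tw([.002,.110,.011]),qpour(0)))
E
```

```text
[ 0.36  0.49 -0.56  1.97  0.36  0.78 -0.51] 0.3504061442730811 [-0.00145909  0.10995228  0.09615101]
(array([ 0.1,  3.5, 85.1]), array([-0. ,  0. ,  0.2]))
```

{"op": "step_arm", "data": {"increments": [[[-0.3, 0, 4, 30, 0, 0, 0], [-0.3, 0, 4, 55, 0, 0, 0], [-0.3, 0, 4, 75, 0, 0, 0], [-0.3, 0, 4, 83, 0, 0, 0], [-0.3, 0, 4, 83, 0, 0, 0], [-1, 0, 4, 83, 0, 0, 0], [-1, 0, 4, 83, 0, 0, 0], [-1, 0, 4, 83, 0, 0, 0], [-1, 0, 4, 83, 0, 0, 0], [-1, 0, 4, 83, 0, 0, 0]]], "force": 30}}

```text
t: 26.08
eef_pos: [0.5419, -0.02, 0.0146]
tool_rot: [0.001, 0.746, 0.666, 0.0]
contact_force: [0.4, -0.7, -0.7]
gripper_width: 0.159
grasp_force: 32.7
```

{"op": "step_arm", "data": {"increments": [[[-1, 0, 0, -15, 0, 0, 0], [-1, 0, 0, -40, 0, 0, 0], [-1, 0, 0, -70, 0, 0, 0], [-1, 0, 0, -70, 0, 0, 0]]]}}

```text
t: 26.42
eef_pos: [0.5448, -0.0195, 0.0889]
tool_rot: [0.003, 0.746, 0.666, 0.003]
contact_force: [1.6, 0.4, 0.4]
gripper_width: 0.162
grasp_force: 32.7
```

```bash
python3 - <<'E'
from h import *
o=bot.get_obs();print(o['q'].round(2),o['gripper_width'],o['grasp_force'],wt(o['eef_pos']))
c=shot('wrist','w19.png');chunks(c,amin=150)
print(delta(tw([0,-.078,.08]),qpour(0)))
E
```

```text
[ 0.36  0.5  -0.55  1.96  0.38  0.77 -0.53] 0.16213697519187473 32.700331807136536 [0.00631129 0.11092991 0.08894785]
[330. 165.] [317 151  29  30 640] tray [ 12. 142.]
[284. 182.] [ 253  163   63   37 1535] tray [-18. 131.]
[321. 254.] [ 304  236   36   37 1241] tray [ 6. 81.]
[285. 247.] [274 239  28  20 293] tray [-18.  86.]
[307. 321.] [303 307  10  28 218] tray [-4. 29.]
[337. 340.] [329 324  20  32 420] tray [18. 13.]
(array([-188.5,   -5.2,    6.9]), array([ 0.4, -0. , -0.1]))
```

{"op": "step_arm", "data": {"increments": [[[-1, -20, -2, 0, 0, 0, 0], [-1, -55, -5, 0, 0, 0, 0], [-1, -95, -5, 0, 0, 0, 0], [-1, -135, -5, 0, 0, 0, 0], [-1, -170, -5, 0, 0, 0, 0], [-1, -192, -5, 0, 0, 0, 0], [-1, -192, -5, 25, 0, 0, 0], [-1, -192, -5, 50, 0, 0, 0], [-1, -192, -5, 70, 0, 0, 0], [-1, -192, -5, 73, 0, 0, 0]]]}}

```text
t: 27.3
eef_pos: [0.5133, -0.2102, 0.0086]
tool_rot: [-0.001, 0.746, 0.666, -0.001]
contact_force: [-6.5, 1.5, 22.6]
gripper_width: 0.156
grasp_force: 43.3
```

{"op": "step_arm", "data": {"increments": [[[-0.4, 0, 0, 0, 0, 0, 0], [-0.4, 0, 0, 0, 0, 0, 0], [-0.4, 0, 0, 0, 0, 0, 0], [-0.4, 0, 0, -20, 0, 0, 0], [-0.4, 0, 0, -50, 0, 0, 0], [-0.4, 0, 0, -80, 0, 0, 0], [-0.4, 0, 0, -85, 0, 0, 0]]]}}

```text
t: 27.88
eef_pos: [0.5174, -0.2107, 0.1004]
tool_rot: [0.003, 0.746, 0.666, 0.002]
contact_force: [0.5, 0.1, 0.7]
gripper_width: 0.297
grasp_force: 0.0
```

```bash
python3 - <<'E'
from h import *
o=bot.get_obs();print(o['gripper_width'],o['grasp_force'],wt(o['eef_pos']))
c=shot('wrist','w20.png');chunks(c,amin=150)
c=shot('top','t3.png');print('top');chunks(c,amin=10)
print(delta(tw([-.027,.1276,.10]),qpour(0)))
E
```

```text
0.29734629187431955 0.0 [ 0.00065137 -0.08217127  0.10038191]
[304.  27.] [287  11  33  34 923] tray [-10.  30.]
[353.  52.] [339  36  29  32 722] tray [20. 16.]
[314. 133.] [302 121  25  25 589] tray [ -4. -33.]
[314. 205.] [303 192  23  27 564] tray [ -5. -81.]
top
[317. 193.] [315 190   5   6  26] tray [ 13. 142.]
[363. 194.] [361 192   6   6  22] tray [21. 15.]
[320. 204.] [317 197   6  14  64] tray [-17. 132.]
[338. 205.] [335 202   6   7  35] tray [-15.  82.]
[357. 205.] [355 202   5   7  31] tray [-9. 30.]
[380. 205.] [377 202   6   6  23] tray [ -3. -32.]
[397. 206.] [395 204   5   6  18] tray [ -4. -78.]
(array([209.9, -26.3,  -2.9]), array([ 0.2,  0.1, -0.1]))
```

Cell 5 is filled at (−4,−80). For cell 6 I'll take the yellow chunk in cell 3 at (−10,30). Gripping across x with the pads shifted +6 mm in y clears its neighbour.

{"op": "step_arm", "data": {"increments": [[[-0.35, 30, -3, 0, 0, 0, 0], [-0.35, 65, -6, 0, 0, 0, 0], [-0.35, 95, -11, 0, 0, 0, 0], [-0.35, 115, -11, 0, 0, 0, 0], [-0.35, 118, -11, 0, 0, 0, 0], [-0.35, 118, -11, 0, 0, 0, 0], [-0.35, 118, -11, 0, 0, 0, 0]]]}}

```text
t: 28.57
eef_pos: [0.5164, -0.0926, 0.0949]
tool_rot: [-0.0, 0.746, 0.666, -0.001]
contact_force: [0.3, -1.0, 1.0]
gripper_width: 0.324
grasp_force: 0.0
```

```bash
python3 - <<'E'
from h import *
o=bot.get_obs();print(o['gripper_width'],o['grasp_force'],wt(o['eef_pos']))
c=shot('wrist','w21.png');chunks(c,amin=150)
print(delta(tw([-.010,.036,.010]),qpour(0)))
E
```

```text
0.3242979072980127 0.0 [-0.01367194  0.03507045  0.09485048]
[367.  34.] [351  17  32  34 822] tray [ 12. 143.]
[317.  54.] [ 284   32   67   42 1772] tray [-17. 132.]
[319. 138.] [303 124  33  30 738] tray [-16.  82.]
[328. 218.] [314 204  29  28 680] tray [-10.  29.]
[373. 237.] [359 223  27  30 563] tray [20. 15.]
[336. 300.] [326 286  22  29 596] tray [ -4. -34.]
[335. 355.] [326 341  20  29 525] tray [ -4. -81.]
(array([ 1.6,  3.7, 85. ]), array([-0.1,  0. , -0.1]))
```

{"op": "step_arm", "data": {"increments": [[[-0.35, 1, 4, 30, 0, 0, 0], [-0.35, 1, 4, 55, 0, 0, 0], [-0.35, 1, 4, 75, 0, 0, 0], [-0.35, 1, 4, 84, 0, 0, 0], [-0.35, 1, 4, 84, 0, 0, 0], [-1, 1, 4, 84, 0, 0, 0], [-1, 1, 4, 84, 0, 0, 0], [-1, 1, 4, 84, 0, 0, 0], [-1, 1, 4, 84, 0, 0, 0], [-1, 1, 4, 84, 0, 0, 0]]], "force": 30}}

```text
t: 29.45
eef_pos: [0.5217, -0.0913, 0.0126]
tool_rot: [0.001, 0.746, 0.666, 0.0]
contact_force: [-0.7, 0.2, -0.5]
gripper_width: 0.198
grasp_force: 31.5
```

{"op": "step_arm", "data": {"increments": [[[-1, 0, 0, -15, 0, 0, 0], [-1, 0, 0, -40, 0, 0, 0], [-1, 0, 0, -70, 0, 0, 0], [-1, 0, 0, -70, 0, 0, 0], [-1, 0, 0, -70, 0, 0, 0]]]}}

```text
t: 29.87
eef_pos: [0.5226, -0.0914, 0.0838]
tool_rot: [0.002, 0.746, 0.666, 0.001]
contact_force: [-0.1, 0.1, -0.9]
gripper_width: 0.196
grasp_force: 31.5
```

```bash
python3 - <<'E'
from h import *
o=bot.get_obs();print(o['gripper_width'],o['grasp_force'],wt(o['eef_pos']))
c=shot('wrist','w22.png');chunks(c,amin=150)
print(delta(tw([0,-.134,.0135]),qpour(0)))
E
```

```text
0.19594657053915457 31.46266222000122 [-0.00758769  0.03701994  0.0837604 ]
[357.  34.] [341  16  34  37 912] tray [ 12. 143.]
[305.  55.] [ 271   32   69   44 1971] tray [-17. 132.]
[308. 144.] [291 128  35  32 815] tray [-16.  82.]
[365. 245.] [351 232  28  29 537] tray [21. 16.]
[323. 289.] [ 303  259   39   68 2134] tray [ -7. -16.]
[327. 361.] [317 353  21  18 329] tray [ -4. -76.]
(array([-170.8,    8.8,   69. ]), array([ 0.1,  0. , -0.1]))
```

{"op": "step_arm", "data": {"increments": [[[-1, -20, 2, 0, 0, 0, 0], [-1, -55, 5, 0, 0, 0, 0], [-1, -90, 8, 0, 0, 0, 0], [-1, -125, 8, 0, 0, 0, 0], [-1, -144, 8, 0, 0, 0, 0], [-1, -148, 8, 0, 0, 0, 0], [-1, -148, 8, 25, 0, 0, 0], [-1, -148, 8, 50, 0, 0, 0], [-1, -148, 8, 66, 0, 0, 0], [-1, -148, 8, 69, 0, 0, 0]]]}}

```text
t: 30.75
eef_pos: [0.5105, -0.2375, 0.0103]
tool_rot: [-0.002, 0.746, 0.666, -0.001]
contact_force: [-5.8, 1.2, 17.0]
gripper_width: 0.189
grasp_force: 39.9
```

{"op": "step_arm", "data": {"increments": [[[-0.4, 0, 0, 0, 0, 0, 0], [-0.4, 0, 0, 0, 0, 0, 0], [-0.4, 0, 0, 0, 0, 0, 0], [-0.4, 0, 0, -20, 0, 0, 0], [-0.4, 0, 0, -50, 0, 0, 0], [-0.4, 0, 0, -80, 0, 0, 0], [-0.4, 0, 0, -110, 0, 0, 0], [-0.4, 0, 0, -150, 0, 0, 0], [-0.4, 0, 0, -190, 0, 0, 0]]]}}

```text
t: 31.5
eef_pos: [0.5116, -0.2384, 0.2043]
tool_rot: [-0.001, 0.746, 0.666, -0.0]
contact_force: [0.1, -0.5, 0.0]
gripper_width: 0.3
grasp_force: 0.0
```

```bash
python3 - <<'E'
from h import *
o=bot.get_obs();print(o['gripper_width'],o['grasp_force'],wt(o['eef_pos']))
c=shot('wrist','w23.png');chunks(c,amin=100)
c=shot('top','t4.png');print('top');chunks(c,amin=10)
s=shot('side','s4.png');print('side');chunks(s,amin=10)
E
```

```text
0.2997222815387423 0.0 [-0.00196346 -0.11031407  0.20428328]
[348.  33.] [338  22  20  23 359] tray [20. 16.]
[320.  91.] [312  83  17  17 274] tray [ -4. -32.]
[320. 144.] [312 136  16  18 264] tray [ -5. -80.]
[320. 182.] [311 174  19  17 310] tray [  -4. -117.]
top
[317. 193.] [315 190   5   6  25] tray [ 13. 142.]
[363. 194.] [361 192   6   6  24] tray [21. 15.]
[320. 204.] [317 197   6  14  66] tray [-17. 132.]
[338. 205.] [335 202   6   7  34] tray [-15.  82.]
[380. 205.] [377 202   6   6  23] tray [ -4. -32.]
[397. 207.] [395 204   5   6  25] tray [ -4. -79.]
[411. 208.] [408 205   6   7  37] tray [  -3. -117.]
side
[333. 159.] [331 156   6   6  27] tray [  -6. -118.]
[330. 165.] [328 163   5   6  27] tray [ -6. -84.]
[325. 176.] [323 173   5   7  27] tray [ -5. -35.]
[313. 184.] [311 181   5   7  26] tray [18. 12.]
```

All eight chunks lie flat: cells 1 to 6 hold 3, 1, 1, 1, 1 and 1. Next is the left cover. With the fingers shut I'll pass outside it and swing it over by the tab.

{"op": "step_arm", "data": {"increments": [[[-1, 0, 0, -40, 0, 0, 0], [-1, 20, -10, -75, 0, 0, 0], [-1, 55, -25, -90, 0, 0, 0], [-1, 95, -40, -90, 0, 0, 0], [-1, 135, -55, -90, 0, 0, 0], [-1, 175, -68, -90, 0, 0, 0], [-1, 215, -78, -90, 0, 0, 0], [-1, 255, -78, -90, 0, 0, 0], [-1, 295, -78, -90, 0, 0, 0], [-1, 330, -78, -90, 0, 0, 0]]]}}

```text
t: 32.48
eef_pos: [0.4711, 0.1001, 0.2921]
tool_rot: [-0.0, 0.746, 0.666, -0.0]
contact_force: [1.6, 0.1, -0.3]
gripper_width: -0.001
grasp_force: 0.0
```

{"op": "step_arm", "data": {"increments": [[[-1, 20, 0, 0, 0, 0, 0], [-1, 20, 0, 0, 0, 0, 0], [-1, 20, 0, 0, 0, 0, 0], [-1, 20, 0, 0, 0, 0, 0]]]}}

```text
t: 32.82
eef_pos: [0.4741, 0.1164, 0.2918]
tool_rot: [-0.0, 0.746, 0.666, -0.001]
contact_force: [0.2, -0.2, -0.2]
gripper_width: 0.003
grasp_force: 0.0
```

```bash
python3 - <<'E'
from h import *
o=bot.get_obs();print(o['q'].round(2),o['gripper_width'],wt(o['eef_pos']))
print(delta(tw([-.08,.245,.14]),qpour(0)))
t=load('t4.png');s=load('s4.png')
def tabc(c,box):
    b=blob(c['image'],box,lambda a:a.max(2)<50);return b
for n,bt,bs in [('L',(278,200,296,228),(305,195,340,225)),('R',(438,218,460,242),(350,95,378,130))]:
    a=tabc(t,bt);b=tabc(s,bs);print(n,a,b); p,e=tri(t,a[0][0],s,b[0][0]);print(wt(p),e)
E
```

```text
[ 0.4   0.2  -0.87  1.87  0.17  1.15 -0.64] 0.0026802776339003476 [-0.07925915  0.23793679  0.29182061]
(array([  7.2,  -0.5, 151.8]), array([-0.1,  0.1, -0.1]))
L (((286.0, 217.00003051757812), (8.246211051940918, 9.216353416442871), 14.03624439239502), 46.0) (((321.2735900878906, 207.79248046875), (14.697578430175781, 6.31858491897583), 15.945395469665527), 54.0)
[-0.07374023  0.20658887  0.15134753] 0.0042355235066399615
R (((448.79998779296875, 229.6000213623047), (16.09969139099121, 19.677400588989258), 63.43495178222656), 136.0) (((364.1621398925781, 115.52703094482422), (7.069156646728516, 10.52153491973877), 9.462322235107422), 46.0)
[-0.07337454 -0.18005218  0.15892835] 0.010039453323611173
```

{"op": "step_arm", "data": {"increments": [[[-1, 7, -1, 40, 0, 0, 0], [-1, 7, -1, 80, 0, 0, 0], [-1, 7, -1, 120, 0, 0, 0], [-1, 7, -1, 152, 0, 0, 0], [-1, 0, -1, 152, 0, 0, 0], [-1, -15, -1, 150, 0, 0, 0], [-1, -30, -1, 146, 0, 0, 0], [-1, -45, -1, 140, 0, 0, 0], [-1, -55, -1, 136, 0, 0, 0], [-1, -65, -1, 132, 0, 0, 0]]]}}

```text
t: 33.65
eef_pos: [0.4666, 0.0509, 0.1627]
tool_rot: [0.001, 0.747, 0.665, 0.0]
contact_force: [0.6, 1.3, -1.1]
gripper_width: -0.001
grasp_force: 0.6
```

```bash
python3 - <<'E'
from h import *
o=bot.get_obs();print(wt(o['eef_pos']),o['contact_force'])
t=shot('top','t5.png');s=shot('side','s5.png')
a=blob(s['image'],(300,185,360,225),lambda a:a.max(2)<50);print(a)
for A in ([(-.075,.139,.157)],[(-.08,.102,.142)],[(-.08,.071,.119)],[(-.08,.049,.087)],[(-.08,.035,.055)]): print(delta(tw(A[0])))
E
```

```text
[-0.0792722   0.17207843  0.16268633] [ 0.63537962  1.28385257 -1.10909439]
(((334.0, 191.0), (12.0, 24.0), 90.0), 117.5)
(array([-32.2,   4. ,   5.7]), None)
(array([-69.2,  -0.8,  20.8]), None)
(array([-100.2,   -0.7,   43.8]), None)
(array([-122.1,   -0.7,   75.8]), None)
(array([-136.1,   -0.7,  107.8]), None)
```

{"op": "step_arm", "data": {"increments": [[[-1, -16, 0, 2, 0, 0, 0], [-1, -33, 0, 6, 0, 0, 0], [-1, -50, 0, 11, 0, 0, 0], [-1, -69, 0, 21, 0, 0, 0], [-1, -85, 0, 31, 0, 0, 0], [-1, -100, 0, 44, 0, 0, 0], [-1, -111, 0, 58, 0, 0, 0], [-1, -122, 0, 76, 0, 0, 0], [-1, -130, 0, 90, 0, 0, 0], [-1, -136, 0, 105, 0, 0, 0]]]}}

```text
t: 34.58
eef_pos: [0.4507, -0.0835, 0.0553]
tool_rot: [0.0, 0.747, 0.665, -0.0]
contact_force: [0.6, -0.7, 1.0]
gripper_width: 0.0
grasp_force: 0.3
```

{"op": "step_arm", "data": {"increments": [[[-1, 0, 0, 5, 0, 0, 0], [-1, 0, 0, 8, 0, 0, 0], [-1, 0, 0, 11, 0, 0, 0]]]}}

```text
t: 34.83
eef_pos: [0.4503, -0.084, 0.0452]
tool_rot: [0.001, 0.747, 0.665, -0.002]
contact_force: [-1.9, -3.9, 7.1]
gripper_width: 0.002
grasp_force: 2.9
```

```bash
python3 - <<'E'
from h import *
o=bot.get_obs();print(wt(o['eef_pos']),o['contact_force'])
E
```

```text
[-0.08030934  0.03618428  0.04523584] [-1.86479677 -3.90508718  7.11634738]
```

{"op": "step_arm", "data": {"increments": [[[-1, 0, 0, 3, 0, 0, 0], [-1, 0, 0, 6, 0, 0, 0], [-1, 0, 0, 6, 0, 0, 0]]]}}

```text
t: 35.08
eef_pos: [0.4508, -0.0818, 0.0388]
tool_rot: [-0.0, 0.746, 0.666, 0.0]
contact_force: [-0.1, -0.6, 0.7]
gripper_width: 0.003
grasp_force: 0.0
```

{"op": "step_arm", "data": {"increments": [[[-1, 0, 0, 3, 0, 0, 0], [-1, 0, 0, 5, 0, 0, 0], [-1, 0, 0, 5, 0, 0, 0]]]}}

```text
t: 35.33
eef_pos: [0.4514, -0.0819, 0.0366]
tool_rot: [0.001, 0.746, 0.666, -0.001]
contact_force: [-12.6, -0.3, 45.4]
gripper_width: -0.005
grasp_force: 22.8
```

The left catch snapped: the force dropped, then hit the stop at z = 0.037. Now the right cover.

{"op": "step_arm", "data": {"increments": [[[-1, 0, 0, -20, 0, 0, 0], [-1, 0, 0, -60, 0, 0, 0], [-1, 0, 0, -100, 0, 0, 0], [-1, -10, 0, -140, 0, 0, 0], [-1, -25, 0, -175, 0, 0, 0], [-1, -45, 0, -210, 0, 0, 0], [-1, -65, 0, -245, 0, 0, 0], [-1, -100, 0, -255, 0, 0, 0], [-1, -140, 0, -255, 0, 0, 0], [-1, -180, 0, -255, 0, 0, 0]]]}}

```text
t: 36.17
eef_pos: [0.4308, -0.2621, 0.2906]
tool_rot: [0.002, 0.746, 0.666, 0.0]
contact_force: [-0.5, -0.2, 0.2]
gripper_width: 0.005
grasp_force: 0.0
```

{"op": "step_arm", "data": {"increments": [[[-1, -35, 0, 0, 0, 0, 0], [-1, -75, 0, 0, 0, 0, 0], [-1, -95, 0, 0, 0, 0, 0], [-1, -95, 0, 0, 0, 0, 0], [-1, -95, 0, 0, 0, 0, 0]]]}}

```text
t: 36.58
eef_pos: [0.4192, -0.3559, 0.2884]
tool_rot: [-0.0, 0.747, 0.665, 0.0]
contact_force: [-0.2, -0.1, 0.1]
gripper_width: 0.001
grasp_force: 0.0
```

```bash
python3 - <<'E'
from h import *
o=bot.get_obs();print(o['q'].round(2),wt(o['eef_pos']),o['contact_force'])
t=shot('top','t6.png');s=shot('side','s6.png')
a=blob(s['image'],(350,95,378,130),lambda a:a.max(2)<50);print(a)
for z in (.05,.15): print(proj(t,[tw([-.08,-.18,z])]),proj(t,[tw([-.08,.033,.04])]))
print(delta(tw([-.08,-.235,.14])))
E
```

```text
[ 1.13  0.29 -0.66  1.75  0.19  1.17  0.31] [-0.08051453 -0.23744432  0.28841135] [-0.20355757 -0.05550085  0.13936677]
(((365.0, 115.5), (11.0, 6.0), 90.0), 39.5)
[[435.92386559 237.21924854]] [[354.42700466 229.47363413]]
[[447.60388738 234.77815312]] [[354.42700466 229.47363413]]
(array([ 1.000e-01, -2.000e-01,  1.488e+02]), None)
```

{"op": "step_arm", "data": {"increments": [[[-1, 0, 0, 40, 0, 0, 0], [-1, 0, 0, 80, 0, 0, 0], [-1, 0, 0, 120, 0, 0, 0], [-1, 0, 0, 148, 0, 0, 0], [-1, 8, 0, 148, 0, 0, 0], [-1, 20, 0, 145, 0, 0, 0], [-1, 33, 0, 141, 0, 0, 0], [-1, 45, 0, 136, 0, 0, 0], [-1, 56, 0, 131, 0, 0, 0], [-1, 65, 0, 127, 0, 0, 0]]]}}

```text
t: 37.52
eef_pos: [0.4282, -0.2894, 0.1643]
tool_rot: [0.002, 0.746, 0.666, 0.0]
contact_force: [-0.5, -1.3, -0.5]
gripper_width: -0.003
grasp_force: 0.5
```

{"op": "step_arm", "data": {"increments": [[[-1, 16, 0, 2, 0, 0, 0], [-1, 33, 0, 6, 0, 0, 0], [-1, 50, 0, 11, 0, 0, 0], [-1, 69, 0, 21, 0, 0, 0], [-1, 85, 0, 31, 0, 0, 0], [-1, 100, 0, 44, 0, 0, 0], [-1, 111, 0, 58, 0, 0, 0], [-1, 122, 0, 76, 0, 0, 0], [-1, 130, 0, 90, 0, 0, 0], [-1, 136, 0, 105, 0, 0, 0]]]}}

```text
t: 38.35
eef_pos: [0.4433, -0.1545, 0.0576]
tool_rot: [0.001, 0.746, 0.666, 0.0]
contact_force: [-0.6, -0.7, 0.6]
gripper_width: 0.006
grasp_force: 0.3
```

```bash
python3 - <<'E'
from h import *
o=bot.get_obs();print(o['q'].round(2),wt(o['eef_pos']),o['contact_force'])
E
```

```text
[ 0.71  0.47 -0.61  2.14  0.45  0.65 -0.32] [-0.07931957 -0.03470223  0.05755296] [-0.56137181 -0.66333146  0.6228273 ]
```

{"op": "step_arm", "data": {"increments": [[[-1, 0, 0, 5, 0, 0, 0], [-1, 0, 0, 10, 0, 0, 0], [-1, 0, 0, 14, 0, 0, 0], [-1, 0, 0, 17, 0, 0, 0], [-1, 0, 0, 17, 0, 0, 0]]]}}

```text
t: 38.77
eef_pos: [0.4427, -0.156, 0.0403]
tool_rot: [0.001, 0.746, 0.666, 0.0]
contact_force: [0.0, 0.4, -0.3]
gripper_width: -0.002
grasp_force: 0.0
```

{"op": "step_arm", "data": {"increments": [[[-1, 0, 0, 2, 0, 0, 0], [-1, 0, 0, 4, 0, 0, 0], [-1, 0, 0, 4, 0, 0, 0]]]}}

```text
t: 39.02
eef_pos: [0.4431, -0.1564, 0.0374]
tool_rot: [0.001, 0.746, 0.665, -0.0]
contact_force: [-5.8, 1.2, 21.1]
gripper_width: -0.0
grasp_force: 10.5
```

Snapped. Retreat to a clear viewing place and check everything.

{"op": "step_arm", "data": {"increments": [[[-1, 0, 0, -20, 0, 0, 0], [-1, 0, 0, -60, 0, 0, 0], [-1, 0, 0, -100, 0, 0, 0], [-1, 0, 0, -140, 0, 0, 0], [-1, 30, 0, -180, 0, 0, 0], [-1, 60, 0, -220, 0, 0, 0], [-1, 100, 20, -255, 0, 0, 0], [-1, 140, 40, -255, 0, 0, 0], [-1, 180, 60, -255, 0, 0, 0], [-1, 200, 60, -255, 0, 0, 0]]]}}

```text
t: 39.85
eef_pos: [0.5236, 0.0287, 0.2921]
tool_rot: [0.002, 0.747, 0.664, 0.001]
contact_force: [1.7, -0.2, 0.3]
gripper_width: 0.002
grasp_force: 0.0
```

```bash
python3 - <<'E'
from h import *
o=bot.get_obs();print(o['t'],wt(o['eef_pos']),o['eef_pos'])
w=shot('wrist','w30.png');t=shot('top','t30.png');s=shot('side','s30.png')
z=np.zeros((600,800,3),np.uint8)
z[:330,:400]=cv2.resize(t['image'][140:270,180:440],(400,330))[:, :]
z[:400,410:800]=cv2.resize(s['image'][110:350,230:440],(390,400))
z[340:590,:400]=cv2.resize(w['image'],(400,250))
cv2.imwrite('pics/final.png',z[:,:,::-1])
chunks(t,amin=6)
E
```

```text
39.85 [-0.02012434  0.15641442  0.2921336 ] [0.5236323  0.02868593 0.2921336 ]
[363. 194.] [360 192   6   5  19] tray [23. 17.]
[379. 205.] [377 202   5   6  13] tray [ -3. -30.]
[397. 207.] [395 205   6   4  10] tray [ -5. -81.]
[412. 209.] [411 208   3   4   9] tray [  -7. -120.]
```

View pics/final.png

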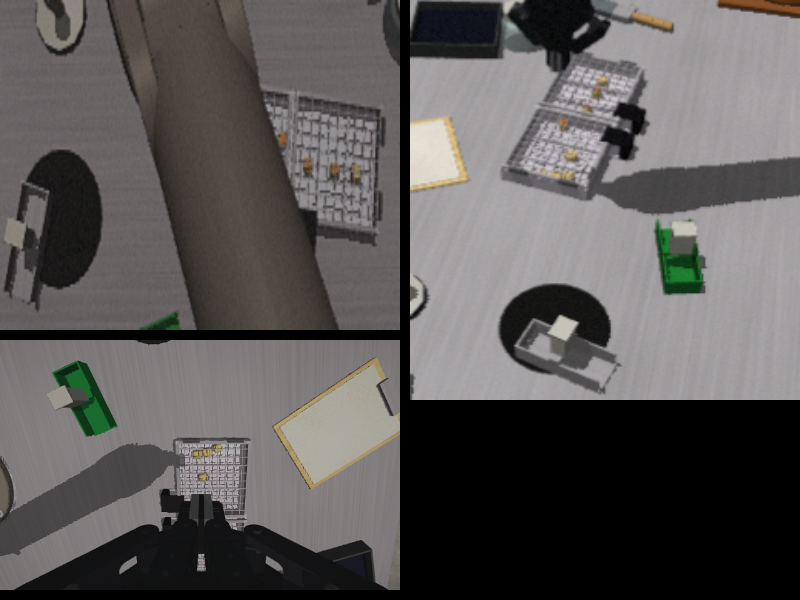

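The view shows both covers shut with the chunks underneath. The shaker has been knocked towards +y, partly off the mat: its cap is near crop (15,233) from the top and (562,335) from the side. I'll put it back.

```bash
python3 - <<'E'
from h import *
t=load('t30.png');s=load('s30.png')
f=lambda a:a.min(2)>118
bt=blob(t['image'],(180,222,197,242),lambda a:a.min(2)>105)
bs=blob(s['image'],(298,296,325,325),lambda a:a.min(2)>125)
print(bt,bs)
print(tri(t,bt[0][0],s,(311.9,311)),tri(t,bt[0][0],s,bs[0][0]),onz(t,bt[0][0],.099))
for uv in [(180+22/1.538,140+185/2.538),(180+47/1.538,140+187/2.538),(180+8/1.538,140+295/2.538),(180+40/1.538,140+308/2.538)]: print(onz(t,uv,.036).round(3))
print(delta([.47,.235,.30],qpour(0)))
E
```

```text
(((189.41177368164062, 229.8529510498047), (12.854387283325195, 12.611852645874023), 14.03624439239502), 108.5) (((307.9000244140625, 304.20001220703125), (19.677398681640625, 12.969193458557129), 26.56505012512207), 128.0)
(array([0.44805443, 0.33494795, 0.08514739]), np.float64(0.007318098688434974)) (array([0.45262207, 0.32968095, 0.10297743]), np.float64(0.00465099987629387)) [0.45061147 0.3307615  0.099     ]
[0.501 0.339 0.036]
[0.498 0.296 0.036]
[0.386 0.36  0.036]
[0.372 0.305 0.036]
(array([195.7, -73.5,  -8.8]), array([ 0.1, -0.1,  0.3]))
```

{"op": "step_arm", "data": {"increments": [[[1, 36, -14, -8, 0, 0, 0], [1, 72, -28, -8, 0, 0, 0], [1, 108, -42, -8, 0, 0, 0], [1, 144, -56, -8, 0, 0, 0], [1, 180, -70, -8, 0, 0, 0], [1, 212, -82, -8, 0, 0, 0], [1, 212, -82, -8, 0, 0, 0], [1, 212, -82, -8, 0, 0, 0], [1, 212, -82, -8, 0, 0, 0]]]}}

```text
t: 40.75
eef_pos: [0.4647, 0.2466, 0.2978]
tool_rot: [0.001, 0.747, 0.665, -0.001]
contact_force: [0.4, -1.0, -0.0]
gripper_width: 0.997
grasp_force: 0.0
```

```bash
python3 - <<'E'
from h import *
o=bot.get_obs();print(o['q'].round(2),o['eef_pos'])
w=shot('wrist','w31.png');t=shot('top','t31.png');I=w['image']
u=proj(w,[[.451,.331,.099]])[0];print(u)
x,y=int(u[0]),int(u[1]);b=max(0,y-35)
bw=blob(I,(x-35,b,x+35,y+35),lambda a:((a.min(2)>152)&(a.max(2)-a.min(2)<40)))
bt=blob(t['image'],(180,220,200,242),lambda a:a.min(2)>105);print(bw,bt)
print(tri(w,bw[0][0],t,bt[0][0]),onz(w,bw[0][0],.097))
g=((I.astype(int).min(2)>125)).astype(np.uint8)
# edges of shaker body: line segments
ed=cv2.Canny(cv2.cvtColor(I,cv2.COLOR_RGB2GRAY),60,150)
m=np.zeros_like(ed);m[max(0,y-70):y+70,max(0,x-110):x+110]=1
L=cv2.HoughLinesP(ed*m,1,np.pi/360,30,minLineLength=45,maxLineGap=6)
for l in (L[:,0] if L is not None else []):
    a=onz(w,l[:2],.036);c=onz(w,l[2:],.036);print(l,a[:2].round(3),c[:2].round(3),np.degrees(np.arctan2(c[1]-a[1],c[0]-a[0])).round(1))
E
```

```text
[ 0.18  0.3  -0.95  1.78  0.26  1.2  -0.96] [0.46468116 0.24664363 0.29781516]
[297.05987033  85.98630823]Traceback (most recent call last):
  File "<stdin>", line 7, in <module>
  File "h.py", line 30, in blob
    k=max(cv2.findContours(m,cv2.RETR_EXTERNAL,cv2.CHAIN_APPROX_NONE)[0],key=cv2.contourArea)
ValueError: max() iterable argument is empty
```

```bash
python3 - <<'E'
from h import *
w=load('w31.png');t=load('t30.png');I=w['image']
x,y=297,86
g=I[y-60:y+60:8,x-104:x+104:8].min(2);print(g)
bt=((189.4,229.9),)
for th in (110,120,130,140):
    bw=blob(I,(x-30,y-35,x+30,y+35),lambda a:((a.min(2)>th)&(a.max(2)-a.min(2)<40)));print(th,bw,tri(w,bw[0][0],t,bt[0]))
ed=cv2.Canny(cv2.cvtColor(I,cv2.COLOR_RGB2GRAY),60,150)
m=np.zeros_like(ed);m[y-70:y+70,x-110:x+110]=1
L=cv2.HoughLinesP(ed*m,1,np.pi/360,30,minLineLength=45,maxLineGap=6)
for l in L.reshape(-1,4):
    a=onz(w,l[:2].astype(float),.036);c=onz(w,l[2:].astype(float),.036);print(l,a[:2].round(3),c[:2].round(3),np.degrees(np.arctan2(c[1]-a[1],c[0]-a[0])).round(1))
E
```

```text
[[129 125 132 127 135 130 130 130 128 130 132 132 131 133 137 139 131 135
  132 136 133 134 135 135 133 136]
 [132 130 131 126 132 131 132 133 127 132 135 132 133 135 134 138 132 135
  135 136 132 137 136 133 134 137]
 [134 132 130 130 130 132 133 132 133 133 134 133 132 134 134 136 134 134
  137 135 135 136 136 132 135 138]
 [131 132 128 131 129 131 131 130 133 134 133 132 134 133 136 137 135 132
  138 137 138 137 137 132 134 139]
 [129 132 130 133 127 130 141 143 135 134 132 131 136 134 136 137 134 136
  136 139 139 138 136 134 134 138]
 [133 130 128 133 127 131 109 150  81  79 111  60  61 142 150  87  25  29
   42 142 138 138 137 136 135 137]
 [136 133 130 132 128 133 130 141 145 143 143 157 160 162 164  80  79 121
   67 114  28 138 135 137 136 135]
 [136 136 133 132 129 131 129 143 142 143 137 159 160 161 164 153 148 151
  155  85  29  29 136 137 137 136]
 [130 131 132 126 132 131 109 142 144 143  79 158 159 160 166 144 146 151
  156  41  30  30  29 137 138 135]
 [135 129 132 130 132 129 123 139 142 143  81 156 159 161 124 149 148 149
  159 129  30  30  28  74 139 137]
 [134 134 
[... 862 characters left out ...]
81.5), (60.99999237060547, 58.99999237060547), 90.0), 2594.0) (array([0.45087408, 0.33528317, 0.08608233]), np.float64(0.0014994252504948917))
140 (((296.4726867675781, 85.7320785522461), (64.5547866821289, 44.691776275634766), 6.709836959838867), 1815.5) (array([0.45050608, 0.33129058, 0.09759678]), np.float64(0.00022804778542614057))
[239 104 344 119] [0.381 0.322] [0.494 0.293] -14.6
[242  58 292  66] [0.392 0.369] [0.444 0.355] -15.4
[294 110 345 116] [0.44  0.309] [0.496 0.296] -13.2
[243  61 351  76] [0.393 0.366] [0.506 0.337] -14.2
[305  68 358  75] [0.458 0.351] [0.514 0.337] -13.7
[344 118 351  70] [0.494 0.294] [0.507 0.343] 75.8
[310  66 356  73] [0.464 0.352] [0.512 0.34 ] -14.8
```

```bash
python3 - <<'E'
from h import *
Q=Rn.from_euler('z',-14.4,degrees=True)*Rn.from_matrix(np.array([[0,1,0],[1,0,0],[0,0,-1.]]).T)
print(delta([.449,.331,.057],Q))
E
```

```text
(array([ 82.7, -25.9, 240.7]), array([0. , 0.1, 7.7]))
```

{"op": "step_arm", "data": {"increments": [[[1, 30, -10, 30, 0, 0, 3], [1, 60, -20, 60, 0, 0, 6], [1, 83, -26, 90, 0, 0, 8], [1, 83, -26, 120, 0, 0, 8], [1, 83, -26, 155, 0, 0, 8], [1, 83, -26, 190, 0, 0, 8], [1, 83, -26, 220, 0, 0, 8], [1, 83, -26, 240, 0, 0, 8], [1, 83, -26, 240, 0, 0, 8]]]}}

```text
t: 41.6
eef_pos: [0.4467, 0.3299, 0.0539]
tool_rot: [0.0, 0.792, 0.611, -0.004]
contact_force: [-0.2, -0.5, 0.3]
gripper_width: 0.998
grasp_force: 0.0
```

{"op": "step_arm", "data": {"increments": [[[-1, 0, 0, 0, 0, 0, 0], [-1, 0, 0, 0, 0, 0, 0], [-1, 0, 0, 0, 0, 0, 0], [-1, 0, 0, 0, 0, 0, 0], [-1, 0, 0, 0, 0, 0, 0], [-1, 0, 0, 0, 0, 0, 0], [-1, 0, 0, 0, 0, 0, 0], [-1, 0, 0, 0, 0, 0, 0], [-1, 0, 0, 0, 0, 0, 0]]], "force": 60}}

```text
t: 42.35
eef_pos: [0.4485, 0.3346, 0.0596]
tool_rot: [0.0, 0.791, 0.612, 0.001]
contact_force: [0.0, -1.3, 7.0]
gripper_width: 0.281
grasp_force: 58.2
```

{"op": "step_arm", "data": {"increments": [[[-1, 0, 0, -10, 0, 0, 0], [-1, 0, 0, -25, 0, 0, 0], [-1, 0, 0, -40, 0, 0, 0], [-1, 0, 0, -40, 0, 0, 0]]]}}

```text
t: 42.68
eef_pos: [0.4491, 0.3359, 0.1021]
tool_rot: [-0.0, 0.791, 0.612, 0.003]
contact_force: [0.1, 0.2, -1.5]
gripper_width: 0.278
grasp_force: 60.4
```

```bash
python3 - <<'E'
from h import *
o=bot.get_obs();print(o['eef_pos'],o['gripper_width'],o['contact_force'])
print(delta([.4685,.283,.062],qpour(0)))
E
```

```text
[0.44909304 0.33591075 0.10209313] 0.27765526579287025 [ 0.12774052  0.19648317 -1.51400334]
(array([-46.5,  31.9,  40. ]), array([ 0.2, -0.2, -8. ]))
```

{"op": "step_arm", "data": {"increments": [[[-1, -12, 8, 0, 0, 0, -2], [-1, -30, 20, 0, 0, 0, -5], [-1, -44, 30, 0, 0, 0, -8], [-1, -46, 32, 0, 0, 0, -8], [-1, -46, 32, 15, 0, 0, -8], [-1, -46, 32, 28, 0, 0, -8], [-1, -46, 32, 35, 0, 0, -8], [-1, -46, 32, 38, 0, 0, -8], [-1, -46, 32, 40, 0, 0, -8]]]}}

```text
t: 43.43
eef_pos: [0.4657, 0.2837, 0.0594]
tool_rot: [-0.0, 0.745, 0.667, -0.0]
contact_force: [-11.6, -7.5, 40.0]
gripper_width: 0.273
grasp_force: 56.4
```

{"op": "step_arm", "data": {"increments": [[[-1, 0, 0, 1, 0, 0, 0], [-1, 0, 0, 2, 0, 0, 0], [-1, 0, 0, 2, 0, 0, 0]]]}}

```text
t: 43.68
eef_pos: [0.4661, 0.2851, 0.0596]
tool_rot: [0.0, 0.745, 0.667, 0.001]
contact_force: [-11.2, -6.7, 37.1]
gripper_width: 0.272
grasp_force: 57.9
```

Firm contact. Release and rise.

{"op": "step_arm", "data": {"increments": [[[-1, 0, 0, -3, 0, 0, 0], [0.2, 0, 0, -3, 0, 0, 0], [1, 0, 0, -3, 0, 0, 0], [1, 0, 0, -3, 0, 0, 0], [1, 0, 0, -3, 0, 0, 0], [1, 0, 0, -3, 0, 0, 0], [1, 0, 0, -3, 0, 0, 0], [1, 0, 0, -3, 0, 0, 0]]]}}

```text
t: 44.35
eef_pos: [0.4671, 0.2815, 0.059]
tool_rot: [-0.0, 0.746, 0.666, -0.0]
contact_force: [0.4, -0.2, 0.7]
gripper_width: 1.001
grasp_force: 0.0
```

{"op": "step_arm", "data": {"increments": [[[1, 0, 0, -30, 0, 0, 0], [1, 0, 0, -70, 0, 0, 0], [1, 0, 0, -110, 0, 0, 0], [1, 0, 0, -150, 0, 0, 0], [1, 0, 0, -190, 0, 0, 0], [1, -30, 0, -220, 0, 0, 0], [1, -65, 0, -230, 0, 0, 0], [1, -90, 0, -230, 0, 0, 0], [1, -90, 0, -230, 0, 0, 0]]]}}

```text
t: 45.1
eef_pos: [0.4576, 0.1866, 0.2895]
tool_rot: [0.002, 0.748, 0.663, -0.001]
contact_force: [0.2, -1.1, -1.5]
gripper_width: 1.001
grasp_force: 0.0
```

```bash
python3 - <<'E'
from h import *
w=shot('wrist','w32.png');t=shot('top','t32.png');s=shot('side','s32.png')
I=w['image'];print(bot.get_obs()['eef_pos'])
u=proj(w,[[.4685,.283,.099]])[0];print(u);x,y=u.astype(int);b=max(0,y-60)
for th in (145,155):
    bw=blob(I,(x-35,max(0,y-35),x+35,y+35),lambda a:((a.min(2)>th)&(a.max(2)-a.min(2)<40)));print(bw,onz(w,bw[0][0],.099))
bt=blob(t['image'],(200,208,222,232),lambda a:a.min(2)>105);print(bt,tri(w,bw[0][0],t,bt[0][0]))
ed=cv2.Canny(cv2.cvtColor(I,cv2.COLOR_RGB2GRAY),60,150)
m=np.zeros_like(ed);m[max(0,y-70):y+70,x-110:x+110]=1
for l in cv2.HoughLinesP(ed*m,1,np.pi/360,30,minLineLength=45,maxLineGap=6).reshape(-1,4):
    a=onz(w,l[:2].astype(float),.038);c=onz(w,l[2:].astype(float),.038);print(a[:2].round(3),c[:2].round(3),np.degrees(np.arctan2(c[1]-a[1],c[0]-a[0])).round(1))
chunks(t,amin=6);print('wrist');chunks(w,amin=30)
for a,n in ((t,'top'),(s,'side')):
    r=load(n+'0.png')['image'].astype(int); d=np.abs(a['image'].astype(int)-r).max(2)>40
    print(n,[int(d[b[1]:b[3],b[0]:b[2]].sum()) for b in ([(200,125,240,165),(480,180,505,245),(430,125,462,160)] if n=='top' else [(200,260,240,302),(323,105,375,128),(275,108,302,140)])])
E
```

```text
[0.45686748 0.19230857 0.28922865]
[321.13453337  67.67436954]
(((317.5, 70.5), (35.0, 27.0), 90.0), 934.5) [0.46501724 0.28103703 0.099     ]
(((322.5, 70.5), (35.0, 17.0), 90.0), 104.5) [0.46941566 0.28050422 0.099     ]Traceback (most recent call last):
  File "<stdin>", line 7, in <module>
  File "h.py", line 30, in blob
    k=max(cv2.findContours(m,cv2.RETR_EXTERNAL,cv2.CHAIN_APPROX_NONE)[0],key=cv2.contourArea)
ValueError: max() iterable argument is empty
```

```bash
python3 - <<'E'
from h import *
w=load('w32.png');t=load('t32.png');s=load('s32.png');I=w['image'];x,y=321,68
bs=blob(s['image'],(290,272,320,300),lambda a:a.min(2)>130);print('side cap',bs,tri(w,(317.5,70.5),s,bs[0][0]),proj(s,[[.465,.281,.099]]))
ed=cv2.Canny(cv2.cvtColor(I,cv2.COLOR_RGB2GRAY),60,150)
m=np.zeros_like(ed);m[0:y+70,x-110:x+110]=1
for l in cv2.HoughLinesP(ed*m,1,np.pi/360,30,minLineLength=45,maxLineGap=6).reshape(-1,4):
    a=onz(w,l[:2].astype(float),.038);c=onz(w,l[2:].astype(float),.038);print(a[:2].round(3),c[:2].round(3),np.degrees(np.arctan2(c[1]-a[1],c[0]-a[0])).round(1))
chunks(t,amin=6);print('wrist');chunks(w,amin=30);print('side');chunks(s,amin=6)
for a,n in ((t,'top'),(s,'side')):
    r=load(n+'0.png')['image'].astype(int); d=np.abs(a['image'].astype(int)-r).max(2)>40
    print(n,[int(d[b[1]:b[3],b[0]:b[2]].sum()) for b in ([(200,125,240,165),(480,180,505,245),(430,125,462,160)] if n=='top' else [(200,260,240,302),(323,105,375,128),(275,108,302,140)])])
o=bot.get_obs();print(o['t'],o['gripper_width'])
E
```

```text
side cap (((304.5, 282.0), (20.0, 29.0), 90.0), 360.0) (array([0.46962051, 0.28095828, 0.11448439]), np.float64(0.00940178885511251)) [[308.48317742 285.93219795]]
[0.447 0.257] [0.516 0.249] -6.9
[0.409 0.312] [0.461 0.306] -7.0
[0.449 0.305] [0.523 0.296] -6.8
[0.406 0.308] [0.453 0.305] -3.6
[318. 194.] [317 193   3   3   8] tray [ 10. 139.]
[363. 194.] [361 192   5   5  15] tray [22. 16.]
[318. 201.] [317 199   4   5  18] tray [ -9. 136.]
[336. 204.] [335 202   3   7  12] tray [-14.  87.]
[379. 204.] [378 202   4   6  11] tray [ -2. -30.]
[320. 207.] [318 205   5   5  17] tray [-25. 130.]
[397. 207.] [395 204   5   6  18] tray [ -4. -79.]
[412. 209.] [411 208   3   3   9] tray [  -6. -121.]
wrist
[383. 287.] [378 285  11   5  50] tray [-24. 135.]
[395. 287.] [390 285  11   5  53] tray [ -7. 135.]
[409. 286.] [405 284   8   5  37] tray [ 11. 136.]
[382. 294.] [377 291  11   8  77] tray [-24. 124.]
[394. 293.] [390 291  10   5  42] tray [ -8. 126.]
[383. 318.] [380 315   7   6  35] tray [-21.  88.]
[390. 325.] [388 323   7   6  32] tray [-10.  76.]
[412. 366.] [408 362   9   8  63] tray [24.  7.]
side
[312. 183.] [310 181   5   7  15] tray [23.  9.]
[317. 203.] [314 201   6   6  22] tray [-18.  80.]
[314. 215.] [311 213   7   5  19] tray [-27. 125.]
top [0, 0, 0]
side [0, 746, 0]
45.25 0.9988074029839523
```

```bash
python3 -c "
from station import bot
print(bot.hand_in())"
```

```text
the job is handed in; nothing more can be done
None
```

I handed the job in at about 45 s of the 208 s allowed; the judge gave no verdict. By my last images all eight samples are in the tray with at least one in each cell. Both covers snapped shut, and the empty shaker is back near the middle of its mat after being knocked off it once. I did not measure the cover angles or the shaker's tilt directly.

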